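Put the miniature watchtower together on its hill

ROBOT

A 6-joint arm with a two-finger parallel gripper is mounted at the origin on the work surface. World frame = base frame: x ahead of the robot, y to its left, z up, the work surface at z = 0. Lengths are in m, angles in rad, forces in N, time in s.
With the tool pointing down it reaches from about 0.25 to 0.725 m from the base axis. Payload 9.7 kg.
Tool frame: the origin (TCP) lies between the finger pads; the fingertips stand 11 mm ahead of it and the grasp point (between the pads) lies 8 mm behind it; z points along the fingers, y is the direction in which the jaws open and shut (so a half turn about z gives the same grasp; the last joint's range is limited). The gripper opens to 85 mm and grips with 20 to 120 N. Pads are 22 mm wide; open, the fingers measure 114 mm over their backs; the gripper's body (76 mm by 85 mm) begins 54 mm behind the grasp point. The pads swing forward as they close: fully open they stand 13 mm farther back than shut.
Start: joints at [-1.102, 0.087, 0.176, 1.66, 0, 1.571], TCP at [0.248, -0.491, 0.242] pointing down, gripper open.
Joint ranges: [-3.13, 3.13], [-0.85, 1.81], [-1.15, 1.24], [-2.2, 2.28], [-1.44, 1.52], [-3.14, 3.14]. Speed limits (rad/s): [2.22, 2.22, 2.57, 3.14, 3.14, 3.14].

INTERFACE

Orientations are given as a rotation vector (axis times angle).
In Python, from station import * gives the robot as it stands.
- The arm moves only by the tool apply_moves, never from a script. Its argument "targets" is a list that holds one entry, the list of rows, each a list of 7 numbers: the turn, a rotation vector about the world's x, y, z in rad, then the shift along the world's x, y, z in m, then the finger opening in m, from 0 to 0.0854. A call has 1 to 8 rows; each row is the pose to reach, as a shift and turn from the pose measured when the call began; what a row does not reach only later rows make up. A row lasts 1/10 s, in which the tool goes at most 50 mm and 8.59 degrees, less where a joint would pass 70% of its speed; a pose out of reach is approached as far as the arm can. A call with a gripper value outside its range is refused whole. The fingers move at their own pace and stop on an object; the grip force is fixed at half the most. Time passes only in rows, so rows that repeat a pose let the fingers close. It gives the time, the measured TCP pose, the force and the opening at its end, in the units of the state.
- observe(): the state, without advancing time (a new reading comes with each control period).
- get_image(name): name is "scene" or "side" or "wrist"; returns a dict with "color" (384x512x3 uint8, red, green, blue), "mtx" (3x3 intrinsics, pixels), "R" (3x3) and "t" (3): a world point X has camera coordinates R X + t; the wrist camera has in their place "mount" (4x4, takes a point from camera to tool coordinates, whose origin is the TCP and whose axes are the flange's). Camera axes: x right, y down, z forward; pixel columns grow to the right and rows downward; lengths in m; the calibration is good to about 2 mm. A picture is of the moment at which its call begins: read the wrist's pose just before it. There is no depth.
- finish_job(): hands the job in, once; it reports no verdict.
The state is a dict: "time_s": time; "joint_pos": joint angles; "joint_vel": joint speeds; "tau": joint torques, N m; "tcp_pos": TCP position; "eef_rot": TCP orientation; "ft_force": force on the tool from outside, world axes, zero at the start; "ft_torque": the same for the moment, N m; "grip_width": finger opening in m.
Only numpy, scipy, OpenCV 4.12 (cv2) and the standard library are available. Lean on these libraries where they do the work, as an engineer would, in place of code of your own. Each camera call takes 0.05 s, during which the arm holds its last target.

TASK

Build the little watchtower on the green hill from the bottom up: first the square plinth on the hill's square pad, its sides square with the pad's, then the round drum on the plinth, the battlemented gallery (battlements up) on the drum, and last the pointed turret standing inside the battlements. Centre each piece on the one below, upright, and let go of each before fetching the next; leave the ceramic jar, the binder clip and the dice tower where they are.

Things in the scene. Friction and masses are not known exactly. Their poses are not given: they have to be found in the camera images.
- plinth_c (a point): Loose, pale grey cast plaster, starts upright on the shelf. Square tower plinth, 62 x 62 mm and 36 mm tall, with a black doorway on one side. The point is its centre, 18 mm above its underside; z is up, x and y are square to its sides.
- drum_c (a point): Loose, pale grey cast plaster, starts upright on the shelf. Plain round tower drum, 50 mm diameter and 46 mm tall, flat top, four black window slits. The point is its centre, 23 mm above its underside; z is up.
- gallery_c (a point): Loose, pale grey cast plaster, starts upright on the shelf. Battlemented round gallery: a flat disc of 60 mm diameter, 18 mm thick, with eight small battlements 6 mm high round its upper rim (24 mm tall in all); the flat floor inside the battlements is 18 mm above the underside and 48 mm across. The point is its centre, 12 mm above its underside; z is up.
- turret_c (a point): Loose, pale grey cast plaster, starts upright on the shelf. Slim pointed turret: a cylinder of 34 mm diameter, 36 mm tall, with a cone of 20 mm on top (56 mm tall in all). The point is its centre on the axis, 28 mm above its underside (8 mm below where the cone begins); z is up. It fits inside the gallery's battlements with 7 mm to spare all round.
- pad (a point): Green stepped polystyrene hill, round, 152 mm diameter at the foot, weighted and fixed to the shelf. On its top, in the middle, is a flat square pad of 76 x 76 mm, 4 mm proud of the upper step, paler green. The point is the centre of the pad's upper face, 33 mm above the shelf; z is up, x and y are square to the pad's sides. The upper step (29 mm above the shelf) is 112 mm across, the lower one (15 mm) 144 mm, with small bushes up to 25 mm above the shelf.
- jar_c (a point): Bystander: small blue ceramic jar with a white twist lid, 62 mm diameter, 68 mm tall, loose. The point is its centre, 34 mm above the shelf.
- clip: Bystander: steel binder clip lying on the shelf, loose, 41 mm wide and about 14 mm tall. The origin is on the shelf under the middle of its 24 mm deep spring body; x points along its wire handle, which reaches 46 mm from the origin; the other side reaches 12 mm.
- dice_tray (a point): Bystander: white plastic dice tower, loose, a square shaft 76 x 76 mm and 160 mm tall with an open tray in front of it (to its -x) holding four black stone dice. The point is the middle of the tray, 10 mm above the shelf; the tray is 86 mm deep (x), 92 mm wide (y) and 20 mm tall, and the middle of the shaft lies 81 mm from the point along +x.
Mind the look-alikes: they are no part of the job. What is shaped like the part that bears plinth_c but orange or turquoise is not meant.

How it is judged:
By the outcome, as a careful person would: the job done as asked, in the order asked, and still so for the second after the job is handed in, with the robot touching nothing.
It also fails if it takes over 112 s, if anything falls off the work surface, if the arm or the gripper's body presses on something with over 40 N, if the wrist force passes 120 N, or if a joint passes its speed limit or range.

## Working session

There is one attempt and no reset: what is moved stays moved. The work goes in short steps, Python scripts to look and compute and a tool call to move; the robot and the scene stay as the last step left them, time stands still between calls to the robot, and variables do not carry over. Pictures are saved under pics/ and viewed, and the job is handed in when it is done.

Besides the shell and the picture viewer there is one more tool, called after "Request:" as name(argument=value, ...), one argument or row to a line, values as JSON. apply_moves: Moves the arm, as the interface text tells. Its arguments: {"type":"object","properties":{"targets":{"type":"array","items":{"type":"array","items":{"type":"array","items":{"type":"number"}}}}},"required":["targets"]}

```bash
ls; mkdir -p pics; python3 - <<'E'
from station import *
import cv2,numpy as np
print(observe())
for n in("scene","side","wrist"):
    d=get_image(n); cv2.imwrite(f"pics/{n}0.png",d["color"][:,:,::-1]); print(n,d["mtx"].tolist(),{k:np.round(d[k],4).tolist() for k in d if k in("R","t","mount")})
    np.savez(f"{n}0.npz",**d)
E
```

```text
pics
{'time_s': 0.0, 'joint_pos': array([-1.10200039e+00,  8.74733856e-02,  1.75114871e-01,  1.65977110e+00,
       -2.46422781e-05,  1.57078959e+00]), 'joint_vel': array([-3.78195826e-04,  2.09032209e-03,  2.73881398e-05,  2.56850995e-04,
       -1.80069666e-05,  3.93312953e-04]), 'tau': array([ 6.72602109e-04, -5.20387352e+01,  4.64806867e+01,  1.62202085e-02,
        1.42040517e-05, -1.27273978e-06]), 'tcp_pos': array([ 0.24839686, -0.49047963,  0.24156584]), 'eef_rot': array([-3.05442544e+00, -7.29368764e-01,  5.23849472e-04]), 'ft_force': array([ 0.51515809, -0.19338321,  0.94418419]), 'ft_torque': array([0.01823732, 0.03921722, 0.00964059]), 'grip_width': 0.08555196494459916}
scene [[428.77648752274473, 0.0, 256.7060543269219], [0.0, 428.77648752274473, 196.09312281012373], [0.0, 0.0, 1.0]] {'R': [[0.6333, 0.7737, -0.0149], [0.4651, -0.396, -0.7917], [-0.6185, 0.4945, -0.6107]], 't': [-0.3296, -0.1931, 1.5083]}
side [[377.6534748859592, 0.0, 261.6613818782192], [0.0, 377.6534748859592, 184.71066564608762], [0.0, 0.0, 1.0]] {'R': [[-0.8265, -0.5626, -0.0206], [-0.3227, 0.5034, -0.8015], [0.4613, -0.6558, -0.5976]], 't': [0.4427, 0.2215, 0.8549]}
wrist [[316.9049236664213, 0.0, 255.7815436899966], [0.0, 316.9049236664213, 188.26602165035732], [0.0, 0.0, 1.0]] {'mount': [[0.0003, -0.9592, -0.2827, 0.0725], [1.0, 0.0003, 0.0, 0.0004], [0.0001, -0.2827, 0.9592, -0.132], [0.0, 0.0, 0.0, 1.0]]}
```

View pics/scene0.png

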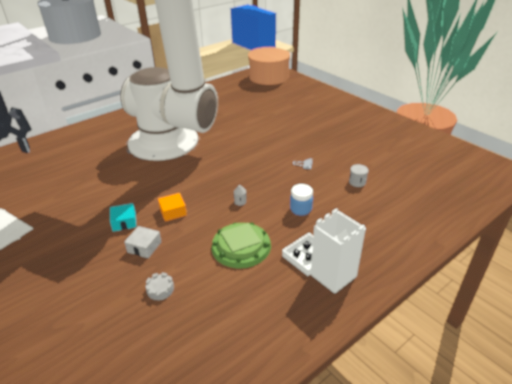

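View pics/side0.png

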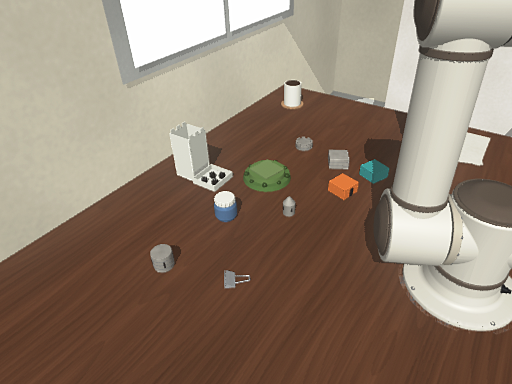

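View pics/wrist0.png

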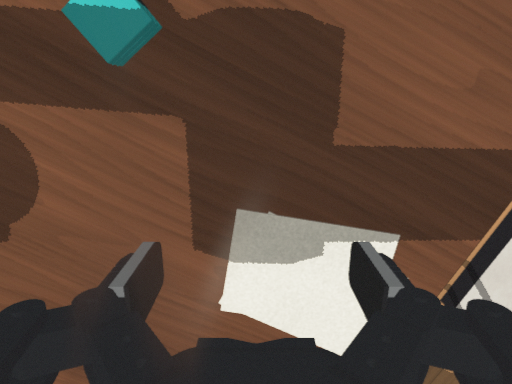

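Scene picture: grey plinth at about (143,242), turquoise (123,217) and orange (172,207) look-alikes, gallery (159,287), turret (240,196), drum (358,176) and hill pad (242,238). The jar is at (301,200), the clip at (304,163) and the dice tower at (330,255). The side view agrees with this. The plinth is the grey one, because orange and turquoise are excluded. Next I'll get rough positions from both views.

```bash
cat > h.py <<'E'
import numpy as np,cv2
from scipy.spatial.transform import Rotation as Ro
def rays(d,px,pose=None):
    K=d["mtx"]; px=np.atleast_2d(np.asarray(px,float))
    c=np.c_[(px-K[[0,1],[2,2]])/K[0,0],np.ones(len(px))]
    if "mount" in d:
        T=np.eye(4);T[:3,:3]=Ro.from_rotvec(pose[3:]).as_matrix();T[:3,3]=pose[:3]
        M=T@d["mount"]; return M[:3,3],c@M[:3,:3].T
    return -d["R"].T@d["t"], c@d["R"]
def onz(d,px,z,pose=None):
    o,r=rays(d,px,pose); return o+r*((z-o[2])/r[:,2:3])
def proj(d,X,pose=None):
    X=np.atleast_2d(X)
    if "mount" in d:
        T=np.eye(4);T[:3,:3]=Ro.from_rotvec(pose[3:]).as_matrix();T[:3,3]=pose[:3]
        Mi=np.linalg.inv(T@d["mount"]);c=X@Mi[:3,:3].T+Mi[:3,3]
    else: c=X@d["R"].T+d["t"]
    p=c@d["mtx"].T; return p[:,:2]/p[:,2:]
E
python3 - <<'E'
from h import *
s=dict(np.load("scene0.npz"));q=dict(np.load("side0.npz"))
for n,a,b,z in [("plinth",(143,242),(339,159),.018),("drum",(358,176),(162,258),.023),("gal",(159,287),(304,144),.012),("tur",(240,196),(289,206),.028),("pad",(243,237),(267,170),.033),("jar",(301,200),(225,207),.034),("clip",(306,164),(232,279),.007),("dice",(338,250),(190,152),.08),("turq",(123,217),(374,171),.018),("or",(172,207),(343,186),.018)]:
    print(n,onz(s,a,z)[0].round(3),onz(q,b,z)[0].round(3))
def crop(im,x,y,w,h,k): return cv2.resize(im[y:y+h,x:x+w],None,fx=k,fy=k,interpolation=cv2.INTER_CUBIC)
a=crop(s["color"],90,180,170,125,4.5)[:,:,::-1]; cv2.imwrite("pics/crop1.png",a)
E
```

```text
plinth [ 0.437 -0.301  0.018] [ 0.433 -0.302  0.018]
drum [0.602 0.325 0.023] [0.599 0.329 0.023]
gal [ 0.588 -0.34   0.012] [ 0.582 -0.334  0.012]
tur [ 0.456 -0.007  0.028] [0.441 0.004 0.028]
pad [ 0.598 -0.107  0.033] [ 0.585 -0.103  0.033]
jar [0.585 0.105 0.034] [0.582 0.108 0.034]
clip [0.438 0.271 0.007] [0.43  0.277 0.007]
dice [ 0.81  -0.001  0.08 ] [0.804 0.    0.08 ]
turq [ 0.314 -0.297  0.018] [ 0.312 -0.297  0.018]
or [ 0.363 -0.174  0.018] [ 0.36  -0.173  0.018]
```

View pics/crop1.png

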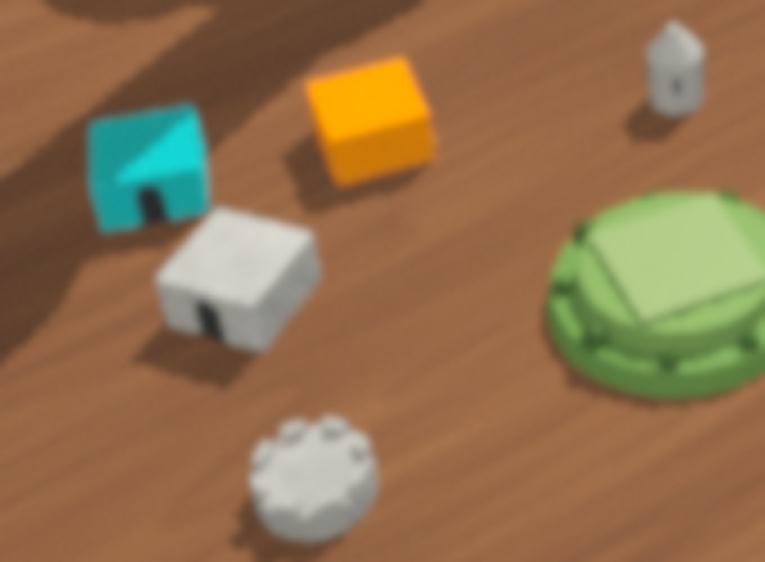

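The crop shows the grey block with the black doorway clearly at (143,242), with the turquoise block up-left and the orange one up-right. I'll work out the plinth and pad yaw from their top corners.

```bash
python3 - <<'E'
from h import *
s=dict(np.load("scene0.npz"))
def q(p,z,o=(90,180),k=4.5):
    P=onz(s,np.array(p)/k+np.array(o),z)[:,:2]; print(P.round(4).tolist(),P.mean(0).round(4))
    e=np.roll(P,-1,0)-P; print(np.linalg.norm(e,axis=1).round(3),np.degrees(np.arctan2(e[:,1],e[:,0])).round(1)%90)
q([(225,207),(315,235),(250,307),(158,280)],.036)
q([(195,104),(209,184),(95,200),(88,122)],.036) 
q([(590,240),(712,195),(765,270),(640,320)],.033)
print(Ro.from_rotvec([-3.05442544e+00, -7.29368764e-01,0]).as_matrix().round(3))
E
```

```text
[[0.398, -0.2857], [0.4522, -0.258], [0.4803, -0.313], [0.4289, -0.3417]] [ 0.4398 -0.2996]
[0.061 0.062 0.059 0.064] [27.  27.  29.1 28.9]
[[0.3001, -0.2556], [0.3737, -0.2834], [0.344, -0.34], [0.2741, -0.3131]] [ 0.323 -0.298]
[0.079 0.064 0.075 0.063] [69.3 62.3 68.9 65.6]
[[0.5523, -0.141], [0.5666, -0.0654], [0.634, -0.0818], [0.6207, -0.1572]] [ 0.5934 -0.1114]
[0.077 0.069 0.076 0.07 ] [79.3 76.3 80.  76.7]
[[ 0.892  0.452 -0.   ]
 [ 0.452 -0.892  0.001]
 [ 0.    -0.001 -1.   ]]
```

Request:
apply_moves(
  targets=[
    [[0,0,0,0.03,0.03,0,0.085],[0,0,0,0.06,0.06,0,0.085],[0,0,0,0.09,0.09,0,0.085],[0,0,0,0.12,0.12,0,0.085],[0,0,0,0.15,0.15,-0.01,0.085],[0,0,0,0.18,0.18,-0.02,0.085],[0,0,0,0.19,0.19,-0.03,0.085],[0,0,0,0.19,0.19,-0.03,0.085]],
  ],
)

```text
time_s: 0.95
tcp_pos: [0.439, -0.2989, 0.21]
eef_rot: [-3.052, -0.734, 0.003]
ft_force: [-0.1, -1.7, 0.3]
grip_width: 0.0853
```

```bash
cat > look.py <<'E'
import sys
from station import *
from h import *
def look(tag):
    o=observe(); pose=np.r_[o["tcp_pos"],o["eef_rot"]]; d=get_image("wrist")
    np.savez(f"{tag}.npz",pose=pose,**d); cv2.imwrite(f"pics/{tag}.png",d["color"][:,:,::-1])
    x=Ro.from_rotvec(pose[3:]).as_matrix()
    print("t",o["time_s"],"tcp",pose[:3].round(4),"yaw",np.degrees(np.arctan2(x[1,0],x[0,0])).round(2),"zaxis",x[:,2].round(4),"grip",round(o["grip_width"],4),"F",o["ft_force"].round(2))
    return d,pose
if __name__=="__main__": look(sys.argv[1])
E
python3 look.py w1
```

```text
t 0.95 tcp [ 0.439  -0.2989  0.21  ] yaw 27.03 zaxis [-0.0026  0.0024 -1.    ] grip 0.0853 F [-0.09 -1.7   0.31]
```

View pics/w1.png

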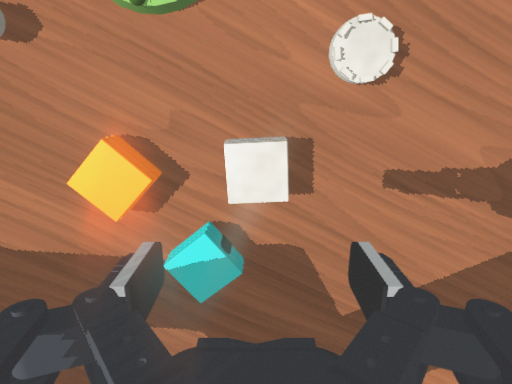

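The wrist picture shows the plinth top at (257,173), nearly square with the jaws, the gallery at (364,48), and the look-alikes at (115,178) and (205,262). I'll measure the plinth and gallery tops by mask.

```bash
cat > seg.py <<'E'
from h import *
def white(im,vmin=190,smax=40):
    hsv=cv2.cvtColor(im,cv2.COLOR_RGB2HSV); return ((hsv[...,2]>=vmin)&(hsv[...,1]<=smax)).astype(np.uint8)
def blobs(m,amin=150):
    cs,_=cv2.findContours(m,cv2.RETR_EXTERNAL,cv2.CHAIN_APPROX_NONE)
    return [c for c in cs if cv2.contourArea(c)>amin]
def load(t):
    d=dict(np.load(t+".npz")); return d,d.pop("pose",None)
E
python3 - <<'E'
from seg import *
d,p=load("w1"); im=d["color"]
print(im[172,257],im[141,257],im[50,365],im[172,320])
hsv=cv2.cvtColor(im,cv2.COLOR_RGB2HSV); print(hsv[135:150,257].tolist())
for v in (170,190,210):
  for c in blobs(white(im,v,60)):
    (x,y),(w,h),a=cv2.minAreaRect(c)
    if y>240: continue
    z=.036 if y>100 else .018
    P=onz(d,cv2.boxPoints(((x,y),(w,h),a))-0.0,z,p)[:,:2]; e=np.roll(P,-1,0)-P
    print(v,(round(x),round(y)),round(w,1),round(h,1),P.mean(0).round(4),np.linalg.norm(e,axis=1).round(4),(np.degrees(np.arctan2(e[:,1],e[:,0]))%90).round(1))
E
```

```text
[237 235 226] [164 160 148] [231 229 220] [174 114  83]
[[11, 131, 161], [11, 128, 160], [10, 99, 160], [23, 14, 151], [30, 8, 169], [30, 6, 174], [23, 25, 164], [21, 26, 196], [25, 12, 236], [21, 11, 240], [23, 10, 240], [23, 10, 240], [23, 10, 239], [24, 11, 239], [24, 11, 239]]
170 (256, 170) 64.1 63.2 [ 0.4389 -0.2994] [0.0608 0.065  0.0645 0.0653] [29.7 31.2 29.9 28. ]
170 (363, 49) 64.8 72.9 [ 0.5857 -0.3373] [0.0637 0.0592 0.0666 0.0605] [52.1 61.  53.6 58.1]
190 (256, 172) 60.6 62.8 [ 0.4373 -0.3   ] [0.0607 0.0618 0.0641 0.0619] [29.2 30.7 29.4 27.5]
190 (363, 47) 65.2 71.0 [ 0.5868 -0.3369] [0.0599 0.0608 0.061  0.0643] [ 9.2  9.8 12.5  8.8]
210 (256, 172) 60.1 62.5 [ 0.4372 -0.3   ] [0.0604 0.0612 0.0638 0.0615] [29.7 31.2 29.9 28. ]
210 (365, 48) 62.9 70.7 [ 0.5871 -0.3382] [0.06   0.0587 0.062  0.061 ] [71.3 77.8 73.6 75.7]
```

Request:
apply_moves(
  targets=[
    [[-0.002,-0.002,0.04,-0.002,-0.001,-0.03,0.085],[-0.002,-0.002,0.04,-0.002,-0.001,-0.07,0.085],[-0.002,-0.002,0.04,-0.002,-0.001,-0.11,0.085],[-0.002,-0.002,0.04,-0.002,-0.001,-0.14,0.085],[-0.002,-0.002,0.04,-0.002,-0.001,-0.165,0.085],[-0.002,-0.002,0.04,-0.002,-0.001,-0.182,0.085],[-0.002,-0.002,0.04,-0.002,-0.001,-0.19,0.085],[-0.002,-0.002,0.04,-0.002,-0.001,-0.19,0.085]],
  ],
)

```text
time_s: 1.8
tcp_pos: [0.4354, -0.3016, 0.0205]
eef_rot: [-3.04, -0.791, 0.002]
ft_force: [-0.3, -1.1, 0.3]
grip_width: 0.085
```

```bash
python3 look.py w2
```

```text
t 1.8 tcp [ 0.4354 -0.3016  0.0205] yaw 29.17 zaxis [-1.1e-03  1.0e-04 -1.0e+00] grip 0.085 F [-0.27 -1.13  0.25]
```

View pics/w2.png

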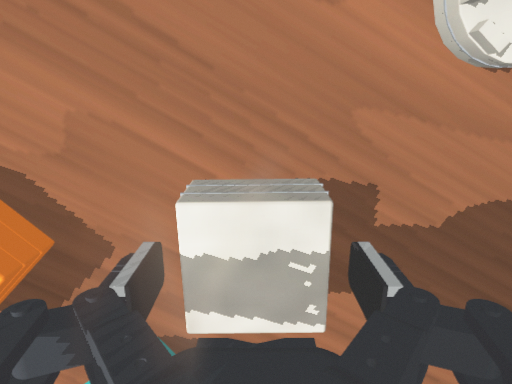

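The plinth (columns 178–331, rows 200–332) lies centred between the pads. I'll close on it.

Request:
apply_moves(
  targets=[
    [[0,0,0,0,0,0,0.04],[0,0,0,0,0,0,0.04],[0,0,0,0,0,0,0.04],[0,0,0,0,0,0,0.04],[0,0,0,0,0,0,0.04]],
  ],
)

```text
time_s: 2.35
tcp_pos: [0.4367, -0.3025, 0.0233]
eef_rot: [3.037, 0.791, 0.002]
ft_force: [-1.6, -0.3, 5.8]
grip_width: 0.0609
```

```bash
python3 look.py w3; python3 - <<'E'
from seg import *
d,p=load("w3"); 
print(onz(d,[[180,201],[331,201],[327,332],[186,332]],.036,p).round(4))
E
```

```text
t 2.35 tcp [ 0.4367 -0.3025  0.0233] yaw 29.18 zaxis [ 0.002  -0.0025 -1.    ] grip 0.0609 F [-1.62 -0.27  5.77]
[[ 0.4503 -0.2609  0.036 ]
 [ 0.4795 -0.3133  0.036 ]
 [ 0.426  -0.346   0.036 ]
 [ 0.395  -0.2901  0.036 ]]
```

View pics/w3.png

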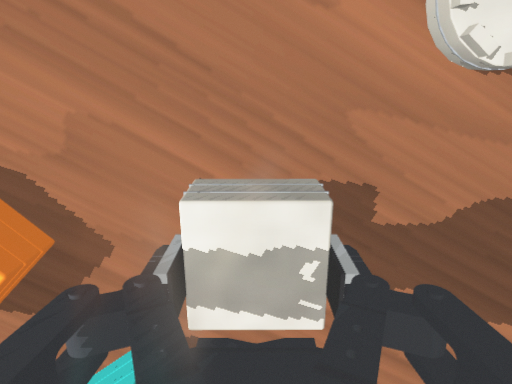

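Request:
apply_moves(
  targets=[
    [[0,0,0,0,0,0.03,0.04],[0,0,0,0,0,0.07,0.04],[0,0,0,0,0.02,0.11,0.04],[0,0,-0.12,0.015,0.06,0.14,0.04],[0,0,-0.25,0.03,0.1,0.16,0.04],[0,0,-0.38,0.045,0.14,0.177,0.04],[0,0,-0.51,0.06,0.18,0.177,0.04],[0,0,-0.62,0.068,0.212,0.177,0.04]],
  ],
)

```text
time_s: 3.2
tcp_pos: [0.5057, -0.0884, 0.2014]
eef_rot: [3.133, -0.18, 0.004]
ft_force: [1.0, -1.7, -2.5]
grip_width: 0.0606
```

Request:
apply_moves(
  targets=[
    [[0,0,-0.08,0,0,0,0.04],[0,0,-0.08,0,0,0,0.04],[0,0,-0.08,0,0,0,0.04]],
  ],
)

```text
time_s: 3.5
tcp_pos: [0.5044, -0.0949, 0.2017]
eef_rot: [-3.127, 0.292, -0.005]
ft_force: [0.1, 0.1, -2.8]
grip_width: 0.0609
```

```bash
python3 look.py w4
```

```text
t 3.5 tcp [ 0.5044 -0.0949  0.2017] yaw -10.67 zaxis [ 0.0032  0.001  -1.    ] grip 0.0609 F [ 0.12  0.05 -2.77]
```

View pics/w4.png

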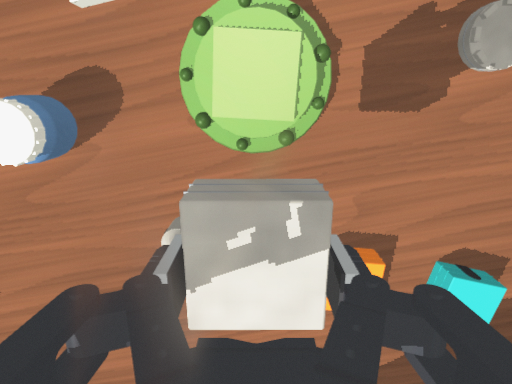

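The pad (pale green) is around (257,73), clear of the held plinth. I'll measure it, and the held plinth's edges for the in-grip offset.

```bash
python3 - <<'E'
from seg import *
d,p=load("w4"); im=d["color"]; hsv=cv2.cvtColor(im,cv2.COLOR_RGB2HSV)
print(hsv[73,257],hsv[73,200],hsv[60,170])
for sm in (110,120,130,140):
  m=((hsv[...,0]>30)&(hsv[...,0]<55)&(hsv[...,1]<sm)&(hsv[...,1]>60)&(hsv[...,2]>150)).astype(np.uint8)
  m=cv2.morphologyEx(m,cv2.MORPH_OPEN,np.ones((5,5)))
  c=max(blobs(m),key=cv2.contourArea); a=cv2.approxPolyDP(cv2.convexHull(c),8,True)[:,0]
  print(sm,cv2.contourArea(c),a.tolist())
  if len(a)==4:
    P=onz(d,a,.033,p)[:,:2]; e=np.roll(P,-1,0)-P
    M=cv2.moments(c); ctr=onz(d,[[M["m10"]/M["m00"],M["m01"]/M["m00"]]],.033,p)[0]
    print(P.mean(0).round(4),ctr.round(4),np.linalg.norm(e,axis=1).round(4),(np.degrees(np.arctan2(e[:,1],e[:,0]))%90).round(1))
c=im[0:160,170:340]; cv2.imwrite("pics/pad.png",cv2.resize(c,None,fx=3.5,fy=3.5,interpolation=cv2.INTER_CUBIC)[:,:,::-1])
c=im[170:340,170:345]; cv2.imwrite("pics/held.png",cv2.resize(c,None,fx=3.5,fy=3.5,interpolation=cv2.INTER_CUBIC)[:,:,::-1])
E
```

```text
[ 39  82 232] [ 45 111 220] [ 11 137 160]
110 9436.0 [[293, 20], [302, 31], [294, 120], [212, 116], [199, 50], [212, 24], [252, 6]]
120 14219.5 [[219, 0], [275, 9], [312, 45], [313, 96], [278, 139], [216, 136], [188, 110], [181, 51]]
130 15323.5 [[219, 0], [275, 9], [312, 45], [318, 115], [274, 149], [216, 141], [183, 98], [182, 48]]
140 15323.5 [[219, 0], [275, 9], [312, 45], [318, 115], [274, 149], [216, 141], [183, 98], [182, 48]]
```

View pics/pad.png

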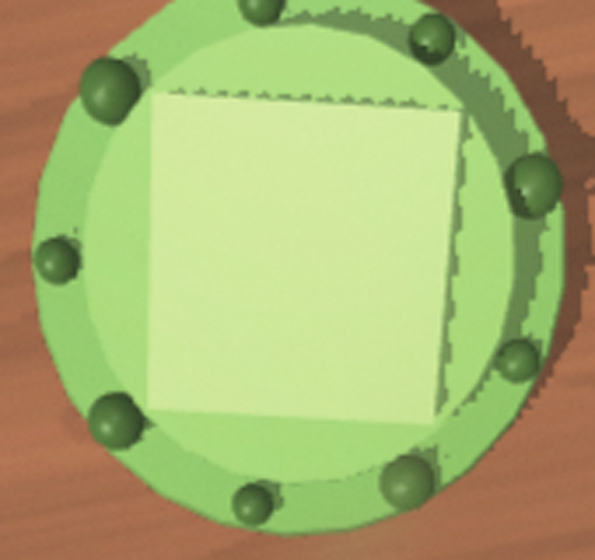

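View pics/held.png

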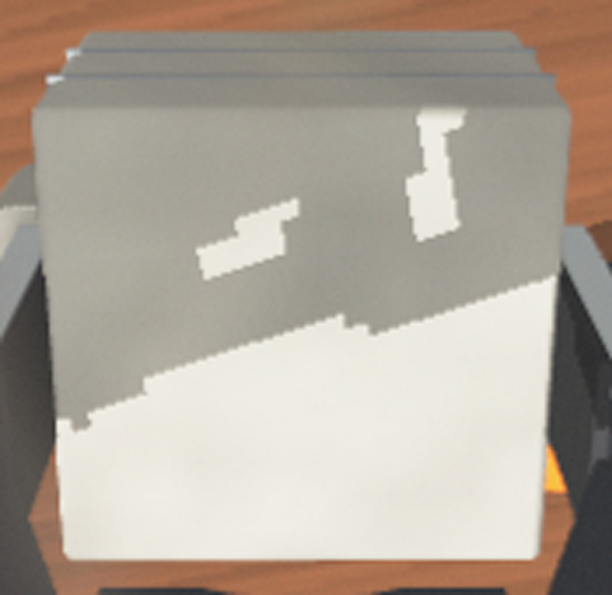

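```bash
python3 - <<'E'
from seg import *
def quad(P):
    e=np.roll(P,-1,0)-P
    print(P.mean(0).round(4),np.linalg.norm(e,axis=1).round(4),((np.degrees(np.arctan2(e[:,1],e[:,0]))+45)%90-45).round(1))
d,p=load("w4"); im=d["color"]; hsv=cv2.cvtColor(im,cv2.COLOR_RGB2HSV)
for sm in (92,97):
  m=((hsv[...,0]>30)&(hsv[...,0]<55)&(hsv[...,1]<sm)&(hsv[...,1]>60)&(hsv[...,2]>215)).astype(np.uint8)
  m=cv2.morphologyEx(m,cv2.MORPH_OPEN,np.ones((5,5)))
  c=max(blobs(m),key=cv2.contourArea); a=cv2.approxPolyDP(cv2.convexHull(c),6,True)[:,0]
  print(sm,cv2.contourArea(c),a.tolist())
  if len(a)==4:quad(onz(d,a,.033,p)[:,:2])
quad(onz(d,np.array([(152,92),(463,110),(436,424),(149,409)])/3.5+[170,0]-.36,.033,p)[:,:2])
h=np.array([(33,107),(570,108),(540,558),(68,558)])/3.5+170-.36
quad(onz(d,h,p[2]+.0127,p)[:,:2]); print(p)
E
```

```text
92 7310.5 [[214, 27], [300, 32], [293, 114], [213, 115]]
[ 0.5946 -0.1108] [0.0743 0.0692 0.0741 0.0741] [-13.7 -13.8 -10.  -13.5]
97 7442.0 [[213, 27], [300, 32], [292, 120], [212, 116]]
[ 0.5931 -0.1099] [0.0752 0.0747 0.0744 0.075 ] [-13.7 -14.1 -13.4 -13.5]
[ 0.593  -0.1109] [0.0767 0.0761 0.0763 0.0763] [-13.7 -13.7 -13.6 -13.4]
[ 0.5062 -0.0956] [0.061  0.0611 0.0609 0.0613] [-10.7 -10.4 -10.5 -10.3]
[ 0.50442849 -0.09494572  0.20172581 -3.12668971  0.29210941 -0.00491308]
```

Request:
apply_moves(
  targets=[
    [[0,0,-0.03,0.03,-0.005,0,0.04],[-0.001,0.003,-0.054,0.06,-0.01,-0.01,0.04],[-0.001,0.003,-0.054,0.087,-0.015,-0.04,0.04],[-0.001,0.003,-0.054,0.087,-0.015,-0.08,0.04],[-0.001,0.003,-0.054,0.087,-0.015,-0.11,0.04],[-0.001,0.003,-0.054,0.087,-0.015,-0.13,0.04],[-0.001,0.003,-0.054,0.087,-0.015,-0.138,0.04],[-0.001,0.003,-0.054,0.087,-0.015,-0.138,0.04]],
  ],
)

```text
time_s: 4.35
tcp_pos: [0.5873, -0.1259, 0.0628]
eef_rot: [-3.112, 0.337, 0.001]
ft_force: [-0.4, -0.4, -2.5]
grip_width: 0.061
```

```bash
python3 look.py w5;  python3 - <<'E'
from station import *
import cv2,numpy as np
for n,(x,y,w,h) in {"scene":(190,190,110,90),"side":(215,130,110,80)}.items():
    d=get_image(n); np.savez(n+"5.npz",**d); cv2.imwrite(f"pics/{n}5.png",cv2.resize(d["color"][y:y+h,x:x+w],None,fx=6,fy=6,interpolation=cv2.INTER_CUBIC)[:,:,::-1])
E
```

```text
t 4.35 tcp [ 0.5873 -0.1259  0.0628] yaw -12.36 zaxis [ 6.000e-04  1.170e-02 -9.999e-01] grip 0.061 F [-0.36 -0.42 -2.47]
```

View pics/w5.png

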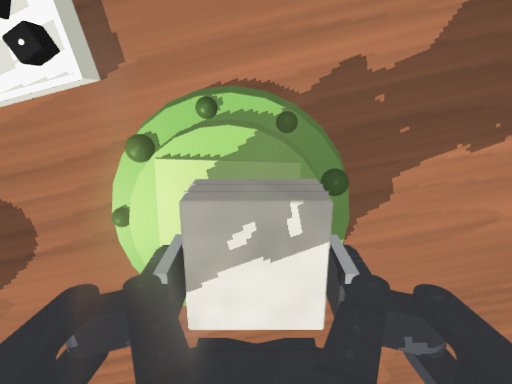

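View pics/scene5.png

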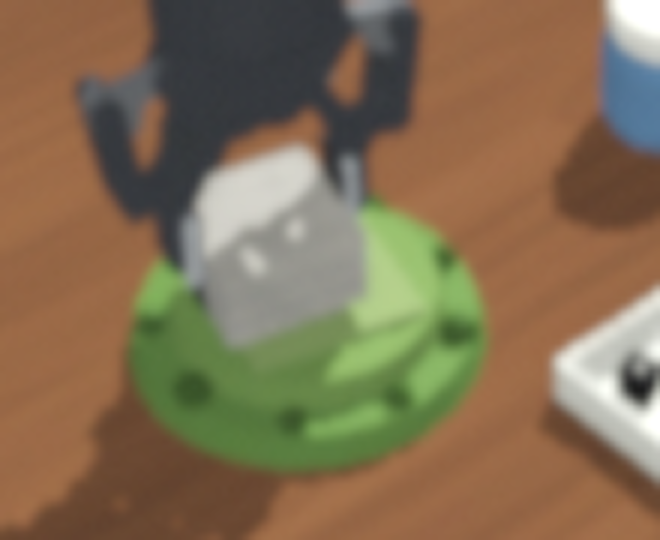

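View pics/side5.png

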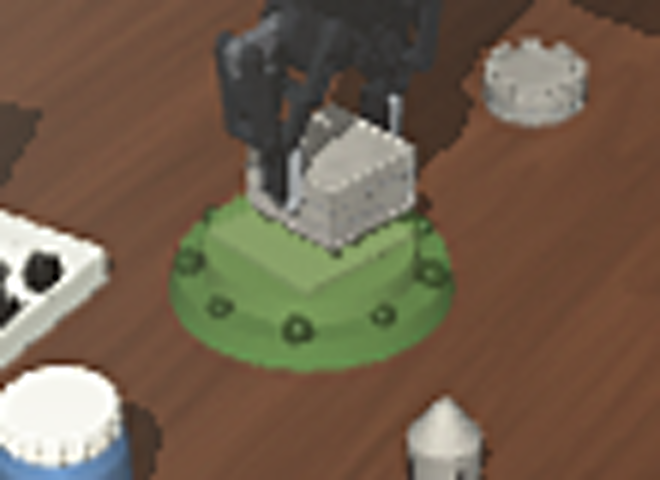

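```bash
python3 -c "
from station import *
o=observe();print(o['time_s'],o['tcp_pos'],o['eef_rot'],o['joint_vel'].round(3),o['joint_pos'].round(3))"
```

```text
4.5 [ 0.58873326 -0.1258645   0.06533537] [-3.11223503  0.33587363 -0.00549306] [ 0.001 -0.003  0.002 -0.002  0.003 -0.001] [-0.216  0.212 -0.026  1.331  0.012  3.141]
```

Request:
apply_moves(
  targets=[
    [[0,0,0,0,0,0,0.04],[0,0,0,0,0,0,0.04]],
  ],
)

```text
time_s: 4.7
tcp_pos: [0.5894, -0.126, 0.0667]
eef_rot: [-3.112, 0.336, -0.009]
ft_force: [1.1, 0.1, -1.9]
grip_width: 0.0604
```

```bash
python3 look.py w6; python3 -c "
from station import *
o=observe();print(o['time_s'],o['tcp_pos'],o['eef_rot'],o['joint_vel'].round(3),o['joint_pos'].round(3))"
```

```text
t 4.7 tcp [ 0.5894 -0.126   0.0667] yaw -12.32 zaxis [ 0.0068  0.0103 -0.9999] grip 0.0604 F [ 1.06  0.05 -1.88]
4.75 [ 0.5892267  -0.12594681  0.06632145] [-3.11238607  0.3357971  -0.00789808] [ 0.001  0.005 -0.008 -0.     0.001  0.   ] [-0.216  0.211 -0.025  1.331  0.012  3.141]
```

Joint 6 has reached its limit (3.141), which explains the pose miss. The plinth is square, so I'll lift and use the equivalent quarter turn (+90°), which puts joint 6 near mid-range.

Request:
apply_moves(
  targets=[
    [[0,0,0,0,0,0.03,0.04],[0,0,0.1,0,-0.01,0.06,0.04],[0,0,0.24,0,-0.02,0.09,0.04],[0,0,0.38,-0.005,-0.03,0.104,0.04],[0,0,0.52,-0.01,-0.04,0.104,0.04],[0,0,0.66,-0.014,-0.05,0.104,0.04],[0,0,0.8,-0.014,-0.054,0.104,0.04],[0,0,0.94,-0.014,-0.054,0.104,0.04]],
  ],
)

```text
time_s: 5.55
tcp_pos: [0.5752, -0.1806, 0.1707]
eef_rot: [-2.924, -1.117, 0.0]
ft_force: [-0.4, 0.6, -1.7]
grip_width: 0.0609
```

```bash
python3 look.py w7
```

```text
t 5.55 tcp [ 0.5752 -0.1806  0.1707] yaw 41.83 zaxis [-0.0044  0.011  -0.9999] grip 0.0609 F [-0.38  0.61 -1.66]
```

Request:
apply_moves(
  targets=[
    [[0,0,0.14,0,0,0,0.04],[0,0,0.28,0,0,0,0.04],[-0.011,-0.004,0.42,0,0,0,0.04],[-0.011,-0.004,0.54,0,0,0,0.04],[-0.011,-0.004,0.602,0,0,0,0.04],[-0.011,-0.004,0.602,0,0,0,0.04],[-0.011,-0.004,0.602,0,0,0,0.04]],
  ],
)

```text
time_s: 6.3
tcp_pos: [0.5753, -0.1803, 0.1708]
eef_rot: [2.465, 1.947, -0.006]
ft_force: [1.1, -0.3, -2.8]
grip_width: 0.0606
```

```bash
python3 look.py w8
```

```text
t 6.3 tcp [ 0.5753 -0.1803  0.1708] yaw 76.62 zaxis [-0.0027 -0.0027 -1.    ] grip 0.0606 F [ 1.05 -0.34 -2.8 ]
```

View pics/w8.png

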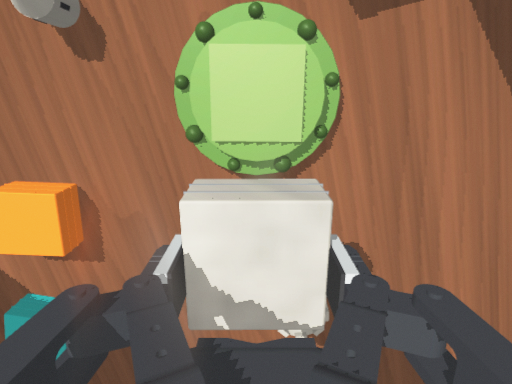

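```bash
cat >> seg.py <<'E'
def quad(P):
    e=np.roll(P,-1,0)-P
    print(P.mean(0).round(4),np.linalg.norm(e,axis=1).round(4),((np.degrees(np.arctan2(e[:,1],e[:,0]))+45)%90-45).round(1))
E
python3 - <<'E'
from seg import *
d,p=load("w8"); im=d["color"]; hsv=cv2.cvtColor(im,cv2.COLOR_RGB2HSV)
print(hsv[90,257],hsv[90,200])
for sm in (97,102,107,112):
  m=((hsv[...,0]>30)&(hsv[...,0]<55)&(hsv[...,1]<sm)&(hsv[...,1]>60)&(hsv[...,2]>200)).astype(np.uint8)
  m=cv2.morphologyEx(m,cv2.MORPH_OPEN,np.ones((5,5)))
  b=blobs(m)
  if not b: continue
  c=max(b,key=cv2.contourArea); a=cv2.approxPolyDP(cv2.convexHull(c),6,True)[:,0]
  print(sm,cv2.contourArea(c),a.tolist())
  if len(a)==4:quad(onz(d,a,.033,p)[:,:2])
cv2.imwrite("pics/pad8.png",cv2.resize(im[20:170,180:340],None,fx=3.7,fy=3.7,interpolation=cv2.INTER_CUBIC)[:,:,::-1])
cv2.imwrite("pics/held8.png",cv2.resize(im[170:340,170:345],None,fx=3.5,fy=3.5,interpolation=cv2.INTER_CUBIC)[:,:,::-1])
E
```

```text
[ 41  92 224] [ 46 113 208]
97 8457.0 [[305, 45], [300, 140], [213, 139], [209, 44]]
[ 0.5933 -0.1103] [0.0742 0.0739 0.0741 0.0751] [-14.1 -14.  -13.2 -13.9]
102 8889.0 [[209, 43], [305, 44], [300, 141], [212, 140]]
[ 0.5931 -0.1103] [0.075  0.0758 0.0748 0.0756] [-13.9 -14.  -14.  -13.9]
107 8980.5 [[209, 42], [305, 44], [300, 141], [212, 140]]
[ 0.5931 -0.1101] [0.075  0.0758 0.0748 0.0764] [-14.5 -14.  -14.  -13.9]
112 10756.5 [[294, 31], [306, 43], [300, 141], [211, 140], [197, 61], [203, 47], [236, 20]]
```

View pics/pad8.png

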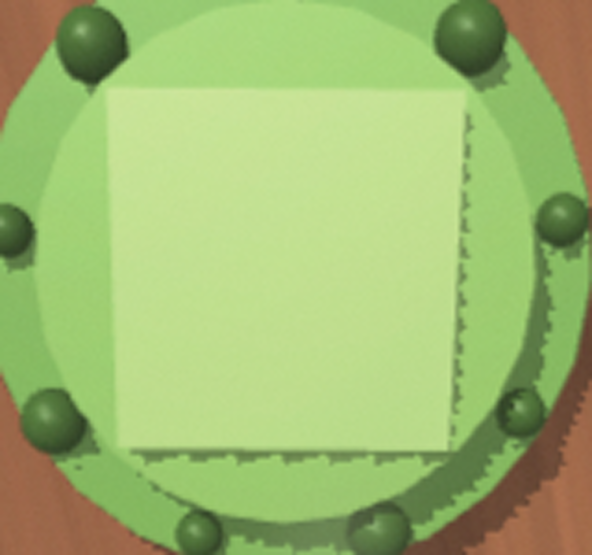

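View pics/held8.png

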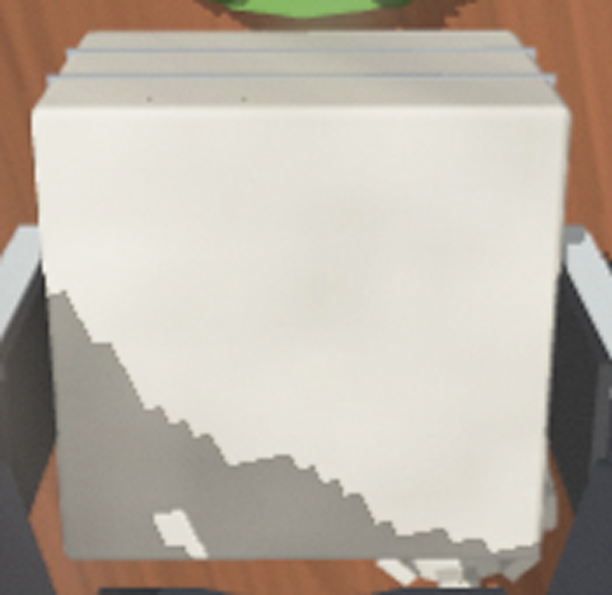

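Request:
apply_moves(
  targets=[
    [[0.003,-0.003,-0.009,0.006,0.025,0,0.04],[0.003,-0.003,-0.009,0.012,0.05,-0.01,0.04],[0.003,-0.003,-0.009,0.017,0.068,-0.03,0.04],[0.003,-0.003,-0.009,0.017,0.068,-0.06,0.04],[0.003,-0.003,-0.009,0.017,0.068,-0.085,0.04],[0.003,-0.003,-0.009,0.017,0.068,-0.1,0.04],[0.003,-0.003,-0.009,0.017,0.068,-0.108,0.04],[0.003,-0.003,-0.009,0.017,0.068,-0.108,0.04]],
  ],
)

```text
time_s: 7.15
tcp_pos: [0.5919, -0.1124, 0.0622]
eef_rot: [-2.474, -1.935, 0.001]
ft_force: [0.4, 0.5, -1.9]
grip_width: 0.0608
```

```bash
python3 look.py w9
```

```text
t 7.15 tcp [ 0.5919 -0.1124  0.0622] yaw 76.07 zaxis [-9.e-04  6.e-04 -1.e+00] grip 0.0608 F [ 0.38  0.49 -1.89]
```

View pics/w9.png

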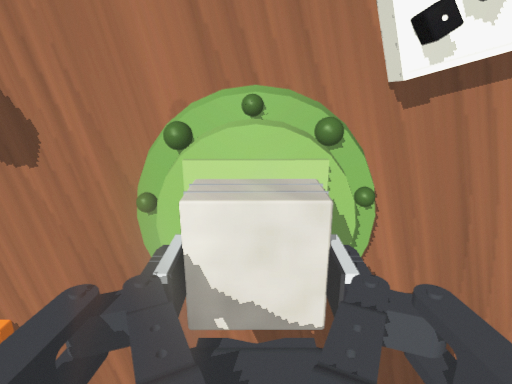

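Laterally centred: pad far edge spans columns 183–329 and the plinth 181–331. Now I'll lower it gently.

Request:
apply_moves(
  targets=[
    [[0,0,0,0,0,-0.002,0.04],[0,0,0,0,0,-0.004,0.04],[0,0,0,0,0,-0.0055,0.04],[0,0,0,0,0,-0.0055,0.04]],
  ],
)

```text
time_s: 7.6
tcp_pos: [0.5925, -0.1125, 0.0579]
eef_rot: [2.474, 1.936, 0.001]
ft_force: [-0.5, 0.8, -0.8]
grip_width: 0.0607
```

Request:
apply_moves(
  targets=[
    [[0,0,0,0,0,-0.001,0.04],[0,0,0,0,0,-0.002,0.04],[0,0,0,0,0,-0.002,0.04]],
  ],
)

```text
time_s: 7.9
tcp_pos: [0.5926, -0.1125, 0.0563]
eef_rot: [2.474, 1.935, 0.002]
ft_force: [-1.0, -0.8, 1.5]
grip_width: 0.0612
```

Request:
apply_moves(
  targets=[
    [[0,0,0,0,0,-0.001,0.04],[0,0,0,0,0,-0.001,0.04]],
  ],
)

```text
time_s: 8.1
tcp_pos: [0.5925, -0.1125, 0.0562]
eef_rot: [2.474, 1.935, 0.002]
ft_force: [-3.9, 0.2, 6.4]
grip_width: 0.0608
```

Request:
apply_moves(
  targets=[
    [[0,0,0,0,0,0,0.066],[0,0,0,0,0,0,0.072],[0,0,0,0,0,0,0.08],[0,0,0,0,0,0,0.085],[0,0,0,0,0,0,0.085],[0,0,0,0,0,0.02,0.085],[0,0,0,0,0,0.05,0.085]],
  ],
)

```text
time_s: 8.8
tcp_pos: [0.5914, -0.1123, 0.1048]
eef_rot: [-2.473, -1.935, 0.002]
ft_force: [0.2, 0.2, -0.1]
grip_width: 0.0851
```

Request:
apply_moves(
  targets=[
    [[0,0,0,-0.005,-0.02,0.03,0.085],[0,0,0,-0.01,-0.04,0.06,0.085],[0,0,0,-0.015,-0.06,0.08,0.085],[0,0,0,-0.015,-0.06,0.08,0.085]],
  ],
)

```text
time_s: 9.2
tcp_pos: [0.577, -0.1745, 0.1882]
eef_rot: [2.474, 1.932, 0.002]
ft_force: [0.1, 0.1, 0.3]
grip_width: 0.0849
```

```bash
python3 look.py w10
```

```text
t 9.2 tcp [ 0.577  -0.1745  0.1882] yaw 75.96 zaxis [ 0.0025 -0.0011 -1.    ] grip 0.0849 F [0.12 0.06 0.27]
```

View pics/w10.png

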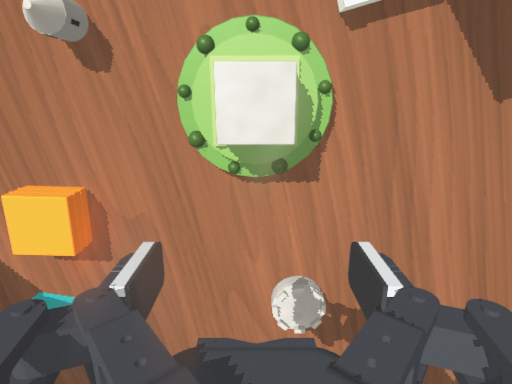

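The plinth stands on the pad at (255,103). I'll check its centring and yaw.

```bash
python3 - <<'E'
from seg import *
d,p=load("w10"); im=d["color"]
for v in (200,215):
  m=white(im,v,40); 
  for c in blobs(m,2000):
    a=cv2.approxPolyDP(cv2.convexHull(c),6,True)[:,0]
    if a[:,1].max()<200:
      print(a.tolist()); 
      if len(a)==4: quad(onz(d,a,.069,p)[:,:2])
      (x,y),(w,h),r=cv2.minAreaRect(c); quad(onz(d,cv2.boxPoints(((x,y),(w,h),r)),.069,p)[:,:2])
cv2.imwrite("pics/c10.png",cv2.resize(im[10:180,170:340],None,fx=3.5,fy=3.5,interpolation=cv2.INTER_CUBIC)[:,:,::-1])
E
```

```text
[[296, 62], [293, 143], [218, 144], [214, 62]]
[ 0.5935 -0.1115] [0.06   0.0595 0.0607 0.0606] [-14.2 -13.3 -13.2 -14. ]
[ 0.5932 -0.1117] [0.0606 0.0608 0.0651 0.0607] [-14.  -12.  -14.1 -16.2]
[[296, 62], [293, 143], [217, 143], [214, 62]]
[ 0.5933 -0.1113] [0.06   0.0603 0.0599 0.0606] [-14.2 -14.1 -13.9 -14. ]
[ 0.5933 -0.1113] [0.0606 0.06   0.065  0.0599] [-14.  -12.  -14.1 -16.2]
```

View pics/c10.png

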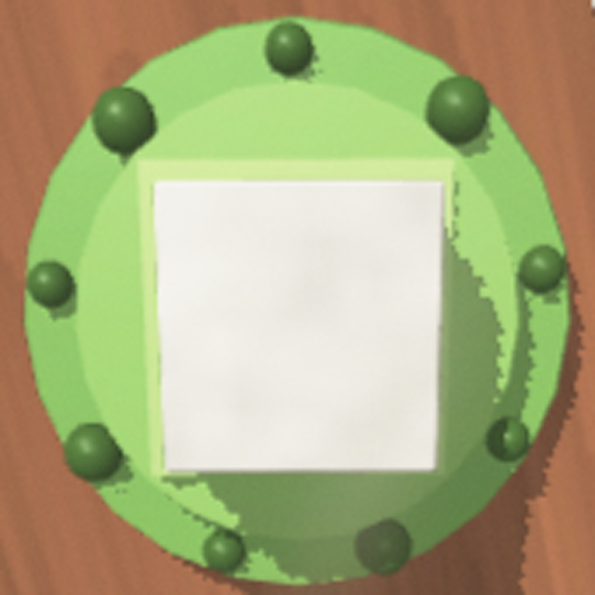

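The plinth is within 1 mm of the pad centre and about 0.3° in yaw. On to the drum.

Request:
apply_moves(
  targets=[
    [[0,0,0,0,0.03,0.005,0.085],[0,0,0,0,0.075,0.012,0.085],[0,0,0,0,0.12,0.012,0.085],[0,0,0,0,0.165,0.012,0.085],[0,0,0,0,0.21,0.012,0.085],[0,0,0,0,0.255,0.012,0.085],[0,0,0,0,0.3,0.012,0.085],[0,0,0,0,0.345,0.012,0.085]],
  ],
)

```text
time_s: 10.05
tcp_pos: [0.5758, 0.1743, 0.1966]
eef_rot: [-2.475, -1.934, 0.002]
ft_force: [0.7, 0.1, -0.7]
grip_width: 0.0846
```

Request:
apply_moves(
  targets=[
    [[0,0,0,0.002,0.04,0,0.085],[0,0,0,0.003,0.07,0,0.085],[0,0,0,0.003,0.08,0,0.085],[0,0,0,0.003,0.08,0,0.085],[0,0,0,0.003,0.08,0,0.085]],
  ],
)

```text
time_s: 10.55
tcp_pos: [0.5786, 0.2537, 0.196]
eef_rot: [-2.475, -1.934, 0.004]
ft_force: [-0.7, -0.4, 0.7]
grip_width: 0.0849
```

```bash
python3 look.py w11
```

```text
t 10.55 tcp [0.5786 0.2537 0.196 ] yaw 76.03 zaxis [-2.3e-03 -9.0e-04 -1.0e+00] grip 0.0849 F [-0.67 -0.41  0.75]
```

View pics/w11.png

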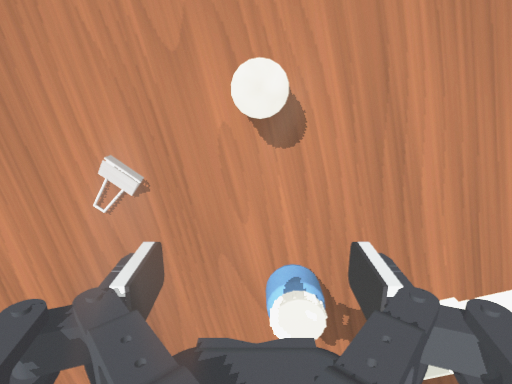

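The drum top is at (260,88), with the jar at (297,305) and the clip at (120,180) well aside.

```bash
cat >> seg.py <<'E'
def disc(d,p,z,near,v=200,s=40,amin=300):
    m=cv2.morphologyEx(white(d["color"],v,s),cv2.MORPH_OPEN,np.ones((3,3)))
    best=min(blobs(m,amin),key=lambda c:np.hypot(*(c[:,0].mean(0)-near)))
    P=onz(d,best[:,0],z,p)[:,:2]
    A=np.c_[2*P,np.ones(len(P))];b=(P**2).sum(1);s_=np.linalg.lstsq(A,b,rcond=None)[0];r=np.sqrt(s_[2]+s_[:2]@s_[:2])
    (x,y),R=cv2.minEnclosingCircle((P*1000).astype(np.float32))
    print("fit",s_[:2].round(4),"r",r.round(4),"rms",np.std(np.hypot(*(P-s_[:2]).T)).round(4),"| enc",round(x/1000,4),round(y/1000,4),round(R/1000,4)); return s_[:2]
E
python3 - <<'E'
from seg import *
d,p=load("w11")
for v in (200,215,225): disc(d,p,.046,(260,88),v)
E
```

```text
fit [0.6006 0.3275] r 0.0242 rms 0.0003 | enc 0.6006 0.3277 0.0248
fit [0.6006 0.3276] r 0.0242 rms 0.0003 | enc 0.6006 0.3277 0.0248
fit [0.6005 0.3277] r 0.0241 rms 0.0003 | enc 0.6005 0.3279 0.0247
```

Request:
apply_moves(
  targets=[
    [[0.001,-0.002,0,0.011,0.037,0,0.085],[0.001,-0.002,0,0.022,0.074,-0.01,0.085],[0.001,-0.002,0,0.022,0.074,-0.05,0.085],[0.001,-0.002,0,0.022,0.074,-0.09,0.085],[0.001,-0.002,0,0.022,0.074,-0.13,0.085],[0.001,-0.002,0,0.022,0.074,-0.16,0.085],[0.001,-0.002,0,0.022,0.074,-0.172,0.085],[0.001,-0.002,0,0.022,0.074,-0.172,0.085]],
  ],
)

```text
time_s: 11.4
tcp_pos: [0.6003, 0.3257, 0.0229]
eef_rot: [-2.477, -1.932, 0.004]
ft_force: [0.5, 0.3, 1.3]
grip_width: 0.085
```

```bash
python3 look.py w12; python3 - <<'E'
from seg import *
d,p=load("w12"); disc(d,p,.046,(256,265),215)
E
```

```text
t 11.4 tcp [0.6003 0.3257 0.0229] yaw 75.89 zaxis [-0.0023 -0.0011 -1.    ] grip 0.085 F [0.54 0.32 1.27]
fit [0.6014 0.3302] r 0.0235 rms 0.0021 | enc 0.6016 0.3297 0.0262
```

View pics/w12.png

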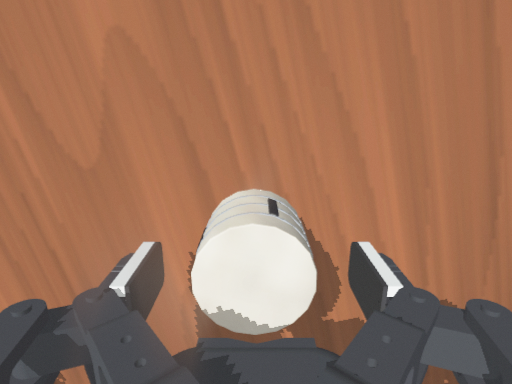

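Request:
apply_moves(
  targets=[
    [[0,0,0,0,0.002,0,0.085],[0,0,0,0,0.002,0,0.06],[0,0,0,0,0.002,0,0.04],[0,0,0,0,0.002,0,0.035],[0,0,0,0,0.002,0,0.035],[0,0,0,0,0.002,0,0.035],[0,0,0,0,0.002,0,0.035]],
  ],
)

```text
time_s: 12.15
tcp_pos: [0.6017, 0.3289, 0.0264]
eef_rot: [2.477, 1.932, 0.004]
ft_force: [0.1, -0.1, 5.6]
grip_width: 0.0484
```

```bash
python3 look.py w13; python3 - <<'E'
from seg import *
d,p=load("w13"); im=d["color"]
cv2.imwrite("pics/c13.png",cv2.resize(im[180:345,170:345],None,fx=3.5,fy=3.5,interpolation=cv2.INTER_CUBIC)[:,:,::-1])
E
```

```text
t 12.15 tcp [0.6017 0.3289 0.0264] yaw 75.92 zaxis [ 0.002   0.0014 -1.    ] grip 0.0484 F [ 0.06 -0.12  5.56]
```

View pics/c13.png

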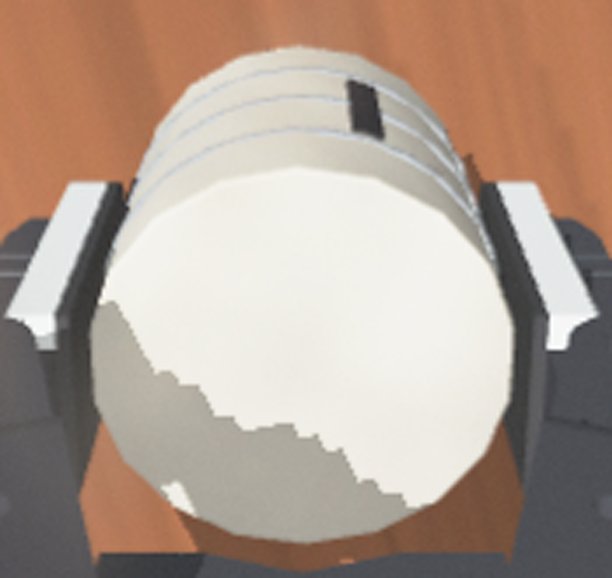

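```bash
cat >> seg.py <<'E'
def cfit(P):
    A=np.c_[2*P,np.ones(len(P))];s=np.linalg.lstsq(A,(P**2).sum(1),rcond=None)[0]
    return s[:2],np.sqrt(s[2]+s[:2]@s[:2])
def off(p,c):
    x=Ro.from_rotvec(p[3:]).as_matrix(); return (x.T@np.r_[c-p[:2],0])[:2]
E
python3 - <<'E'
from seg import *
d,p=load("w13")
pts=np.array([(90,350),(515,350),(302,167),(305,542),(200,195),(400,190),(130,450),(470,460),(400,520),(210,520)])/3.5+[170,180]-.36
for z in (.046,.049):
  c,r=cfit(onz(d,pts,z,p)[:,:2]); print(z,c.round(4),r.round(4),"toolframe offset",off(p,c).round(4))
E
```

```text
0.046 [0.6021 0.3272] 0.0244 toolframe offset [-0.0015  0.0008]
0.049 [0.6026 0.3291] 0.0238 toolframe offset [0.0005 0.0008]
```

Request:
apply_moves(
  targets=[
    [[0,0,0,0,0,0.03,0.035],[0,0,0,0,0,0.07,0.035],[0,0,0,0,-0.01,0.11,0.035],[0,0,0,0,-0.035,0.145,0.035],[0,0,0,-0.005,-0.07,0.17,0.035],[0,0,0,-0.01,-0.11,0.174,0.035],[0,0,0,-0.015,-0.15,0.174,0.035],[0,0,0,-0.02,-0.19,0.174,0.035]],
  ],
)

```text
time_s: 13.0
tcp_pos: [0.5813, 0.1375, 0.2009]
eef_rot: [2.476, 1.933, 0.005]
ft_force: [0.3, 0.6, -0.3]
grip_width: 0.0485
```

Request:
apply_moves(
  targets=[
    [[0,0,0,0,-0.04,0,0.035],[0,0,0,0,-0.085,0,0.035],[0,0,0,0,-0.13,0,0.035],[0,0,0,0,-0.175,0,0.035],[0,0,0,0,-0.22,0,0.035],[0,0,0,0,-0.26,0,0.035],[0,0,0,-0.003,-0.295,0,0.035],[0,0,0,-0.005,-0.315,0,0.035]],
  ],
)

```text
time_s: 13.8
tcp_pos: [0.5758, -0.1801, 0.2008]
eef_rot: [2.478, 1.93, 0.004]
ft_force: [1.3, 1.2, -1.6]
grip_width: 0.0485
```

Request:
apply_moves(
  targets=[
    [[0,0,0,0,0,0,0.035],[0,0,0,0,0,0,0.035]],
  ],
)

```text
time_s: 14.0
tcp_pos: [0.5756, -0.1803, 0.2007]
eef_rot: [2.479, 1.929, 0.004]
ft_force: [0.4, 0.4, -2.4]
grip_width: 0.049
```

```bash
python3 look.py w14
```

```text
t 14.0 tcp [ 0.5756 -0.1803  0.2007] yaw 75.78 zaxis [ 0.0023  0.0013 -1.    ] grip 0.049 F [ 0.36  0.43 -2.39]
```

View pics/w14.png

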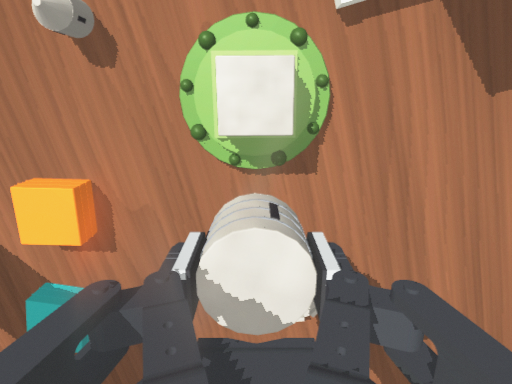

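```bash
python3 - <<'E'
from seg import *
d,p=load("w14"); im=d["color"]
m=white(im,215,40)
for c in blobs(m,2000):
    a=cv2.approxPolyDP(cv2.convexHull(c),6,True)[:,0]
    if a[:,1].max()<180 and len(a)==4: print(a.tolist()); quad(onz(d,a,.069,p)[:,:2])
cv2.imwrite("pics/c14.png",cv2.resize(im[180:345,170:345],None,fx=3.5,fy=3.5,interpolation=cv2.INTER_CUBIC)[:,:,::-1])
E
```

```text
[[294, 56], [291, 134], [219, 134], [215, 57]]
[ 0.5933 -0.1116] [0.0599 0.0595 0.0591 0.0611] [-14.6 -14.2 -13.1 -13.5]
```

View pics/c14.png

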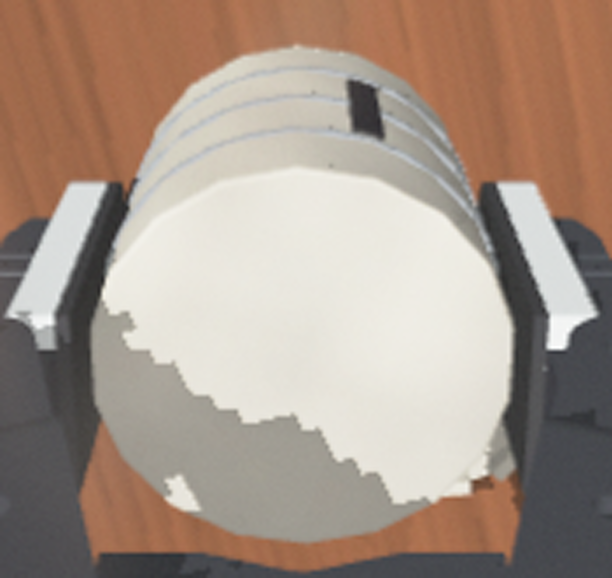

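Request:
apply_moves(
  targets=[
    [[0,0,0,0.006,0.025,0,0.035],[0,0,0,0.012,0.05,0,0.035],[0,0,0,0.0173,0.0705,-0.01,0.035],[0,0,0,0.0173,0.0705,-0.04,0.035],[0,0,0,0.0173,0.0705,-0.07,0.035],[0,0,0,0.0173,0.0705,-0.09,0.035],[0,0,0,0.0173,0.0705,-0.0985,0.035],[0,0,0,0.0173,0.0705,-0.0985,0.035]],
  ],
)

```text
time_s: 14.85
tcp_pos: [0.5926, -0.108, 0.1015]
eef_rot: [-2.476, -1.932, -0.003]
ft_force: [-0.4, 0.3, -1.8]
grip_width: 0.0485
```

```bash
python3 look.py w15;  python3 - <<'E'
from station import *
import cv2,numpy as np
for n,(x,y,w,h) in {"scene":(190,190,110,90),"side":(215,130,110,80)}.items():
    d=get_image(n); np.savez(n+"15.npz",**d); cv2.imwrite(f"pics/{n}15.png",cv2.resize(d["color"][y:y+h,x:x+w],None,fx=6,fy=6,interpolation=cv2.INTER_CUBIC)[:,:,::-1])
E
```

```text
t 14.85 tcp [ 0.5926 -0.108   0.1015] yaw 75.91 zaxis [ 7.0e-04  1.8e-03 -1.0e+00] grip 0.0485 F [-0.4   0.35 -1.8 ]
```

View pics/w15.png

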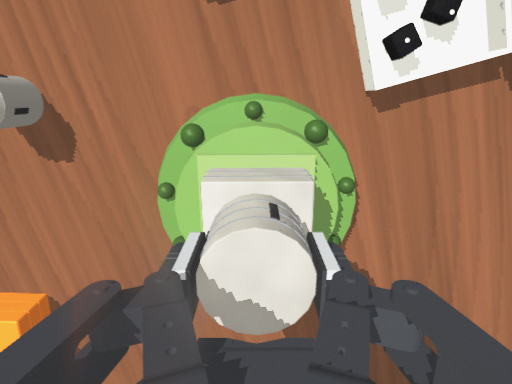

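View pics/side15.png

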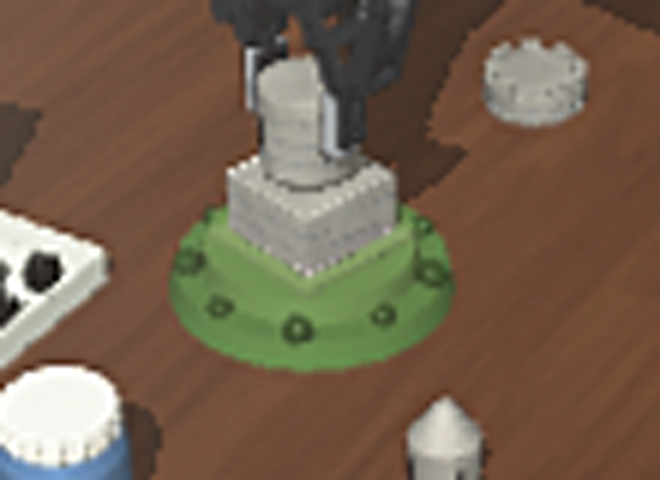

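The drum hovers just above the plinth, about 2 mm too far in +y. I'll correct that while lowering.

Request:
apply_moves(
  targets=[
    [[0,0,0,0,-0.0018,0,0.035],[0,0,0,0,-0.0018,-0.002,0.035],[0,0,0,0,-0.0018,-0.004,0.035],[0,0,0,0,-0.0018,-0.005,0.035],[0,0,0,0,-0.0018,-0.005,0.035]],
  ],
)

```text
time_s: 15.5
tcp_pos: [0.5936, -0.1107, 0.0986]
eef_rot: [2.477, 1.93, 0.006]
ft_force: [0.2, 0.9, -0.6]
grip_width: 0.0485
```

Request:
apply_moves(
  targets=[
    [[0,0,0,0,0,-0.001,0.035],[0,0,0,0,0,-0.001,0.035]],
  ],
)

```text
time_s: 15.7
tcp_pos: [0.5936, -0.1107, 0.0974]
eef_rot: [2.477, 1.93, 0.006]
ft_force: [0.7, 0.3, -0.7]
grip_width: 0.0484
```

Request:
apply_moves(
  targets=[
    [[0,0,0,-0.0007,0.0009,-0.001,0.035],[0,0,0,-0.0007,0.0009,-0.0015,0.035],[0,0,0,-0.0007,0.0009,-0.002,0.035]],
  ],
)

```text
time_s: 16.0
tcp_pos: [0.5928, -0.1097, 0.0955]
eef_rot: [2.477, 1.93, 0.006]
ft_force: [-1.3, 0.0, 2.8]
grip_width: 0.0489
```

Contact at the expected height. I'll press slightly and release.

Request:
apply_moves(
  targets=[
    [[0,0,0,0,0,-0.0005,0.035],[0,0,0,0,0,-0.0005,0.035]],
  ],
)

```text
time_s: 16.2
tcp_pos: [0.5928, -0.1097, 0.0954]
eef_rot: [2.477, 1.93, 0.006]
ft_force: [-2.5, 1.2, 4.1]
grip_width: 0.0486
```

Request:
apply_moves(
  targets=[
    [[0,0,0,0,0,0,0.054],[0,0,0,0,0,0,0.062],[0,0,0,0,0,0,0.072],[0,0,0,0,0,0,0.08],[0,0,0,0,0,0,0.08],[0,0,0,0,0,0.02,0.08],[0,0,0,0,0,0.05,0.08],[0,0,0,-0.003,-0.012,0.08,0.08]],
  ],
)

```text
time_s: 17.0
tcp_pos: [0.5897, -0.1209, 0.176]
eef_rot: [2.476, 1.932, 0.006]
ft_force: [0.3, -1.1, 0.3]
grip_width: 0.0805
```

Request:
apply_moves(
  targets=[
    [[0,0,0,-0.01,-0.04,0.02,0.085],[0,0,0,-0.015,-0.06,0.03,0.085],[0,0,0,-0.015,-0.06,0.03,0.085],[0,0,0,-0.015,-0.06,0.03,0.085]],
  ],
)

```text
time_s: 17.4
tcp_pos: [0.5747, -0.1811, 0.2058]
eef_rot: [2.477, 1.931, 0.006]
ft_force: [0.4, -0.0, -0.2]
grip_width: 0.0853
```

```bash
python3 look.py w16; python3 - <<'E'
from seg import *
d,p=load("w16"); im=d["color"]
cv2.imwrite("pics/c16.png",cv2.resize(im[0:200,150:350],None,fx=3,fy=3,interpolation=cv2.INTER_CUBIC)[:,:,::-1])
for v in (215,228,235): disc(d,p,.115,(257,90),v)
E
```

```text
t 17.4 tcp [ 0.5747 -0.1811  0.2058] yaw 75.88 zaxis [ 0.0032  0.0019 -1.    ] grip 0.0853 F [ 0.38 -0.02 -0.21]
fit [ 0.5922 -0.1091] r 0.0277 rms 0.0031 | enc 0.5933 -0.1111 0.0352
fit [ 0.5921 -0.1089] r 0.0274 rms 0.0031 | enc 0.5931 -0.1109 0.0348
fit [ 0.5904 -0.107 ] r 0.0253 rms 0.0044 | enc 0.5908 -0.1094 0.0323
```

View pics/w16.png

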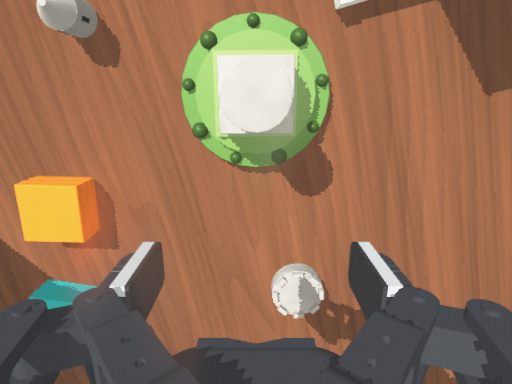

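View pics/c16.png

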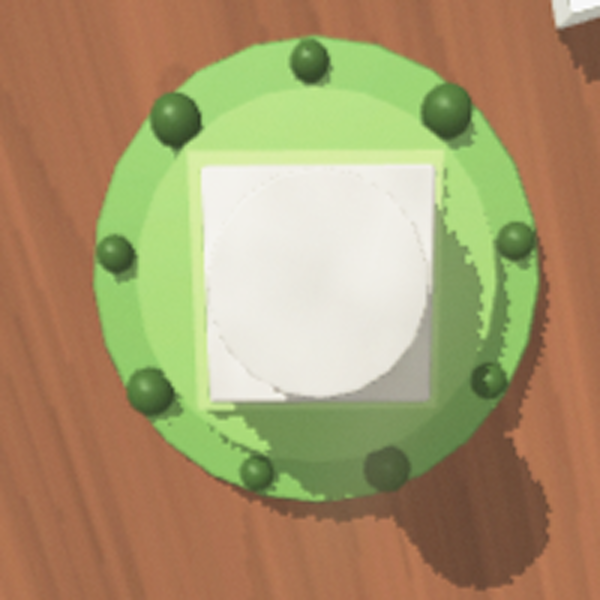

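```bash
python3 - <<'E'
from seg import *
d,p=load("w16")
pts=np.array([(206,278),(430,278),(319,167),(319,398),(247,190),(392,192),(230,356),(408,354)])/3+[150,0]-.33
c,r=cfit(onz(d,pts,.115,p)[:,:2]); print(c.round(4),r.round(4))
pl=np.array([(202,168),(435,165),(431,402),(211,402)])/3+[150,0]-.33
quad(onz(d,pl,.069,p)[:,:2])
E
```

```text
[ 0.5932 -0.1113] 0.0253
[ 0.5937 -0.1119] [0.0612 0.0617 0.0617 0.0609] [-13.4 -13.2 -14.1 -13.7]
```

The drum is centred on the plinth: (0.5932,-0.1113) against (0.5933,-0.1115). Next the gallery.

Request:
apply_moves(
  targets=[
    [[0,0,0,0,-0.03,0,0.085],[0,0,0,0,-0.07,0,0.085],[0,0,0,0,-0.11,0,0.085],[0,0,0,0,-0.15,0,0.085],[0,0,0,-0.003,-0.18,0,0.085],[0,0,0,-0.005,-0.2,0,0.085],[0,0,0,-0.005,-0.215,0,0.085],[0,0,0,-0.005,-0.215,0,0.085]],
  ],
)

```text
time_s: 18.25
tcp_pos: [0.5697, -0.396, 0.2036]
eef_rot: [-2.476, -1.93, -0.004]
ft_force: [-0.3, -0.1, -0.1]
grip_width: 0.0847
```

```bash
python3 look.py w17; python3 - <<'E'
from seg import *
d,p=load("w17"); im=d["color"]
cv2.imwrite("pics/c17.png",cv2.resize(im[0:200,150:350],None,fx=3,fy=3,interpolation=cv2.INTER_CUBIC)[:,:,::-1])
E
```

```text
t 18.25 tcp [ 0.5697 -0.396   0.2036] yaw 75.88 zaxis [ 8.0e-04  3.3e-03 -1.0e+00] grip 0.0847 F [-0.31 -0.05 -0.12]
```

View pics/w17.png

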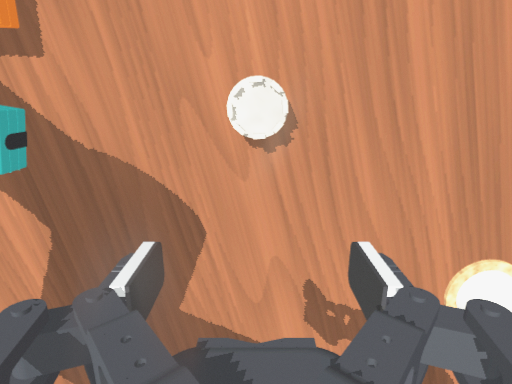

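View pics/c17.png

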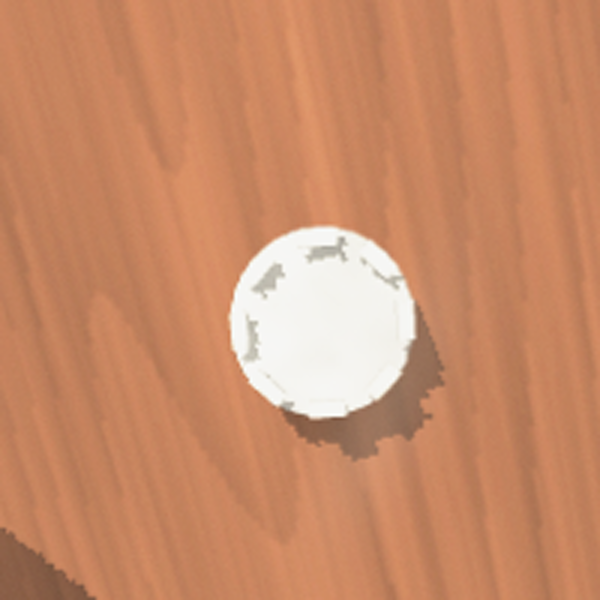

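```bash
python3 - <<'E'
from seg import *
d,p=load("w17")
for v in (200,225):
  for z in (.018,.024): disc(d,p,z,(257,107),v)
pts=np.array([(231,321),(415,322),(324,226),(324,418)])/3+[150,0]-.33
for z in(.02,.024):
  c,r=cfit(onz(d,pts,z,p)[:,:2]); print(c.round(4),r.round(4))
print(onz(d,[[490,290]],.09,p),onz(d,[[445,290]],.09,p),onz(d,[[450,290]],.0,p))
s,_=load("side0"); print(onz(s,[[292,103],[292,85]],0).round(3))
E
```

```text
fit [ 0.5858 -0.3388] r 0.0284 rms 0.0023 | enc 0.5863 -0.3379 0.03
fit [ 0.5859 -0.3386] r 0.0278 rms 0.0023 | enc 0.5864 -0.3377 0.0294
fit [ 0.5866 -0.3388] r 0.0275 rms 0.0029 | enc 0.5863 -0.3379 0.03
fit [ 0.5866 -0.3386] r 0.027 rms 0.0028 | enc 0.5864 -0.3377 0.0294
[ 0.5867 -0.3379] 0.0298
[ 0.5867 -0.3377] 0.0294
[[ 0.75013125 -0.5389416   0.09      ]] [[ 0.711148   -0.52911482  0.09      ]] [[ 0.76228682 -0.60474334  0.        ]]
[[ 0.804 -0.628  0.   ]
 [ 0.907 -0.802  0.   ]]
```

Request:
apply_moves(
  targets=[
    [[-0.003,0.001,0,0.008,0.03,0,0.085],[-0.003,0.001,0,0.017,0.058,-0.02,0.085],[-0.003,0.001,0,0.017,0.058,-0.06,0.085],[-0.003,0.001,0,0.017,0.058,-0.1,0.085],[-0.003,0.001,0,0.017,0.058,-0.14,0.085],[-0.003,0.001,0,0.017,0.058,-0.165,0.085],[-0.003,0.001,0,0.017,0.058,-0.18,0.085],[-0.003,0.001,0,0.017,0.058,-0.18,0.085]],
  ],
)

```text
time_s: 19.1
tcp_pos: [0.586, -0.3352, 0.0218]
eef_rot: [-2.473, -1.932, 0.001]
ft_force: [-0.5, 0.1, 0.3]
grip_width: 0.0847
```

```bash
python3 look.py w18
```

```text
t 19.1 tcp [ 0.586  -0.3352  0.0218] yaw 76.0 zaxis [-0.003   0.0023 -1.    ] grip 0.0847 F [-0.53  0.09  0.31]
```

View pics/w18.png

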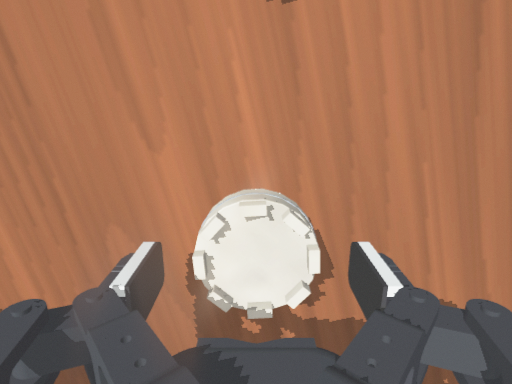

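Request:
apply_moves(
  targets=[
    [[-0.002,-0.003,0,0,-0.0025,-0.003,0.085],[-0.002,-0.003,0,0,-0.0025,-0.006,0.085],[-0.002,-0.003,0,0,-0.0025,-0.008,0.085],[-0.002,-0.003,0,0,-0.0025,-0.009,0.085],[-0.002,-0.003,0,0,-0.0025,-0.009,0.07],[-0.002,-0.003,0,0,-0.0025,-0.009,0.045]],
  ],
)

```text
time_s: 19.75
tcp_pos: [0.5869, -0.3385, 0.0152]
eef_rot: [2.474, 1.932, 0.002]
ft_force: [-2.2, 1.6, 41.4]
grip_width: 0.0586
```

Request:
apply_moves(
  targets=[
    [[0,0,0,0,0,0,0.045],[0,0,0,0,0,0,0.045],[0,0,0,0,0,0,0.045]],
  ],
)

```text
time_s: 20.05
tcp_pos: [0.5872, -0.3387, 0.0158]
eef_rot: [2.473, 1.931, 0.002]
ft_force: [-0.0, -0.0, 6.9]
grip_width: 0.0576
```

```bash
python3 look.py w19; python3 - <<'E'
from seg import *
d,p=load("w19"); im=d["color"]
cv2.imwrite("pics/c19.png",cv2.resize(im[170:340,170:345],None,fx=3.5,fy=3.5,interpolation=cv2.INTER_CUBIC)[:,:,::-1])
E
```

```text
t 20.05 tcp [ 0.5872 -0.3387  0.0158] yaw 75.97 zaxis [ 0.0033 -0.0017 -1.    ] grip 0.0576 F [-0.03 -0.04  6.94]
```

View pics/c19.png

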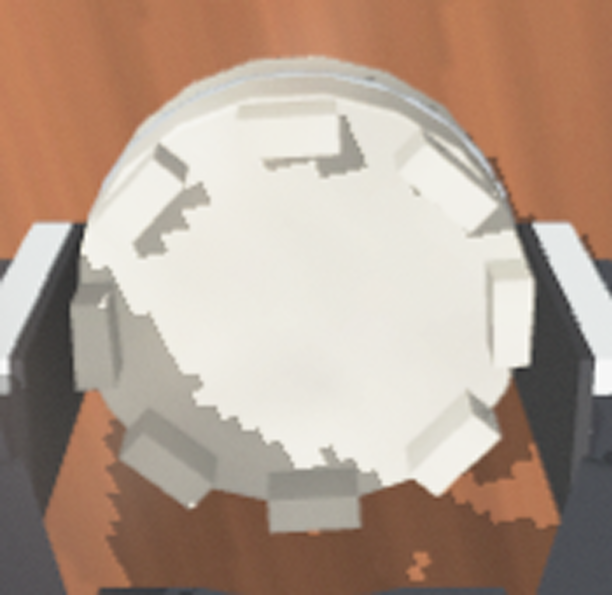

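```bash
python3 - <<'E'
from seg import *
d,p=load("w19")
pts=np.array([(289,124),(315,530),(75,345),(532,313)])/3.5+170-.36
P=onz(d,pts,.024,p)[:,:2]; print(P.round(4),P.mean(0),np.linalg.norm(P[0]-P[1]),np.linalg.norm(P[2]-P[3]))
c,r=cfit(P); print(c.round(4),r.round(4),"off",off(p,c).round(4))
print("from w17:",off(p,np.array([.5866,-.3378])).round(4))
E
```

```text
[[ 0.5932 -0.311 ]
 [ 0.5825 -0.3673]
 [ 0.5599 -0.333 ]
 [ 0.6165 -0.3427]] [ 0.58800809 -0.33849827] 0.0572665715322716 0.0573832781121691
[ 0.5879 -0.3392] 0.0287 off [-0.0003  0.0009]
from w17: [ 0.0008 -0.0008]
```

Request:
apply_moves(
  targets=[
    [[0,0,0,0,0,0.02,0.045],[0,0,0,0,0,0.06,0.045],[0,0,0,0,0,0.1,0.045],[0,0,0,0,0.02,0.14,0.045],[0,0,0,0,0.05,0.17,0.045],[0,0,0,-0.005,0.085,0.194,0.045],[0,0,0,-0.01,0.12,0.194,0.045],[0,0,0,-0.0125,0.15,0.194,0.045]],
  ],
)

```text
time_s: 20.9
tcp_pos: [0.5745, -0.1873, 0.2106]
eef_rot: [2.473, 1.931, 0.004]
ft_force: [0.5, -0.3, -0.4]
grip_width: 0.0572
```

Request:
apply_moves(
  targets=[
    [[0,0,0,0,0.006,0,0.045],[0,0,0,0,0.006,0,0.045],[0,0,0,0,0.006,0,0.045]],
  ],
)

```text
time_s: 21.2
tcp_pos: [0.5746, -0.1819, 0.2102]
eef_rot: [2.473, 1.931, 0.003]
ft_force: [0.8, -0.5, -0.9]
grip_width: 0.0577
```

```bash
python3 look.py w20; python3 - <<'E'
from seg import *
d,p=load("w20"); im=d["color"]
cv2.imwrite("pics/c20.png",cv2.resize(im[0:350,150:350],None,fx=1.7,fy=1.7,interpolation=cv2.INTER_CUBIC)[:,:,::-1])
cv2.imwrite("pics/c20b.png",cv2.resize(im[40:160,190:310],None,fx=5,fy=5,interpolation=cv2.INTER_CUBIC)[:,:,::-1])
E
```

```text
t 21.2 tcp [ 0.5746 -0.1819  0.2102] yaw 75.97 zaxis [ 0.0041 -0.0021 -1.    ] grip 0.0577 F [ 0.79 -0.48 -0.94]
```

View pics/c20.png

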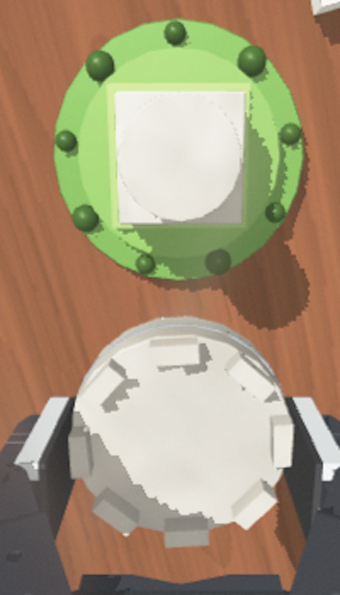

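View pics/c20b.png

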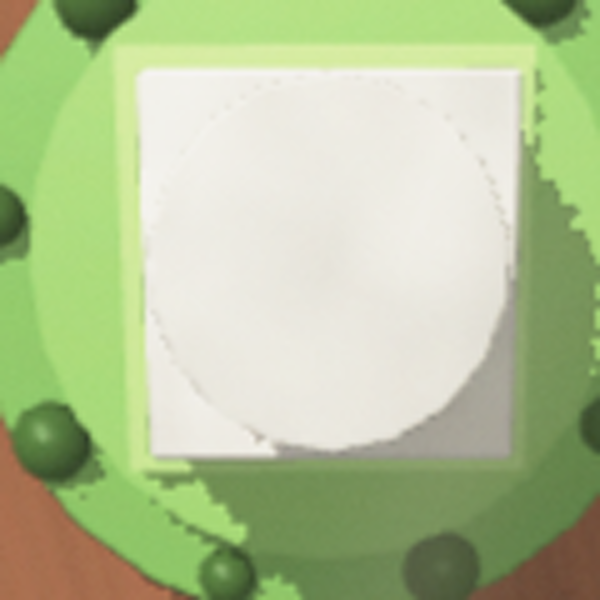

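```bash
python3 - <<'E'
from seg import *
d,p=load("w20")
pts=np.array([(146,258),(513,258),(333,73),(333,449),(213,112),(453,113),(195,380),(480,370)])/5+[190,40]-.4
c,r=cfit(onz(d,pts,.115,p)[:,:2]); print(c.round(4),r.round(4))
E
```

```text
[ 0.5936 -0.111 ] 0.025
```

Request:
apply_moves(
  targets=[
    [[0,0,0,0.006,0.025,0,0.045],[0,0,0,0.012,0.05,0,0.045],[0,0,0,0.018,0.07,-0.01,0.045],[0,0,0,0.018,0.07,-0.03,0.045],[0,0,0,0.018,0.07,-0.05,0.045],[0,0,0,0.018,0.07,-0.065,0.045],[0,0,0,0.018,0.07,-0.072,0.045],[0,0,0,0.018,0.07,-0.072,0.045]],
  ],
)

```text
time_s: 22.05
tcp_pos: [0.5921, -0.1128, 0.1371]
eef_rot: [2.475, 1.93, 0.001]
ft_force: [0.2, 0.6, -0.6]
grip_width: 0.0574
```

```bash
python3 look.py w21
```

```text
t 22.05 tcp [ 0.5921 -0.1128  0.1371] yaw 75.88 zaxis [ 0.0021 -0.0017 -1.    ] grip 0.0574 F [ 0.17  0.56 -0.59]
```

View pics/w21.png

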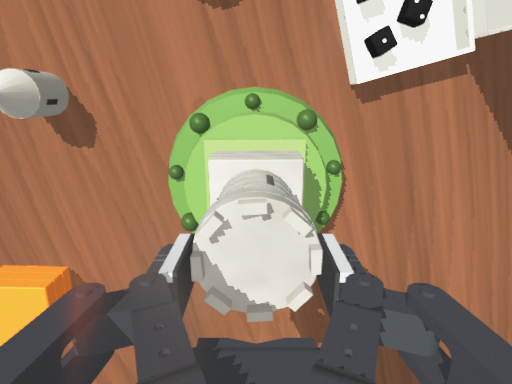

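Hovering over the drum; I'll nudge +1.5 mm in y and lower.

Request:
apply_moves(
  targets=[
    [[0,0,0,0.0005,0.0015,-0.001,0.045],[0,0,0,0.0005,0.0015,-0.003,0.045],[0,0,0,0.0005,0.0015,-0.0045,0.045],[0,0,0,0.0005,0.0015,-0.0045,0.045]],
  ],
)

```text
time_s: 22.5
tcp_pos: [0.593, -0.1112, 0.1337]
eef_rot: [2.474, 1.93, 0.003]
ft_force: [-0.2, 0.2, -1.0]
grip_width: 0.0574
```

Request:
apply_moves(
  targets=[
    [[0,0,0,-0.0004,0,-0.001,0.045],[0,0,0,-0.0004,0,-0.002,0.045],[0,0,0,-0.0004,0,-0.003,0.045],[0,0,0,-0.0004,0,-0.003,0.045]],
  ],
)

```text
time_s: 22.9
tcp_pos: [0.5926, -0.1112, 0.1308]
eef_rot: [2.474, 1.929, 0.003]
ft_force: [-0.8, -0.1, 0.4]
grip_width: 0.0574
```

Request:
apply_moves(
  targets=[
    [[0,0,0,0,0,-0.001,0.045],[0,0,0,0,0,-0.001,0.045]],
  ],
)

```text
time_s: 23.1
tcp_pos: [0.5926, -0.1112, 0.1308]
eef_rot: [2.474, 1.929, 0.004]
ft_force: [-2.8, 0.8, 7.2]
grip_width: 0.0571
```

Seated with 7 N. I'll release and back off.

Request:
apply_moves(
  targets=[
    [[0,0,0,0,0,0,0.063],[0,0,0,0,0,0,0.07],[0,0,0,0,0,0,0.077],[0,0,0,0,0,0,0.085],[0,0,0,0,0,0,0.085],[0,0,0,0,0,0.02,0.085],[0,0,0,0,0,0.05,0.085],[0,0,0,-0.004,-0.015,0.08,0.085]],
  ],
)

```text
time_s: 23.9
tcp_pos: [0.5886, -0.1252, 0.2113]
eef_rot: [2.473, 1.932, 0.003]
ft_force: [-0.0, 0.4, 0.9]
grip_width: 0.085
```

Request:
apply_moves(
  targets=[
    [[0,0,0,-0.01,-0.04,0.005,0.085],[0,0,0,-0.014,-0.055,0.01,0.085],[0,0,0,-0.014,-0.055,0.01,0.085],[0,0,0,-0.014,-0.055,0.01,0.085]],
  ],
)

```text
time_s: 24.3
tcp_pos: [0.5745, -0.1801, 0.2207]
eef_rot: [2.474, 1.931, 0.003]
ft_force: [0.4, 0.2, -0.2]
grip_width: 0.085
```

```bash
python3 look.py w22; python3 - <<'E'
from seg import *
from station import *
d,p=load("w22"); im=d["color"]
cv2.imwrite("pics/c22.png",cv2.resize(im[30:170,185:325],None,fx=4.2,fy=4.2,interpolation=cv2.INTER_CUBIC)[:,:,::-1])
for n,(x,y,w,h) in {"scene":(190,170,110,100),"side":(215,110,110,90)}.items():
    q=get_image(n); np.savez(n+"22.npz",**q); cv2.imwrite(f"pics/{n}22.png",cv2.resize(q["color"][y:y+h,x:x+w],None,fx=5,fy=5,interpolation=cv2.INTER_CUBIC)[:,:,::-1])
E
```

```text
t 24.3 tcp [ 0.5745 -0.1801  0.2207] yaw 75.94 zaxis [ 0.0032 -0.001  -1.    ] grip 0.085 F [ 0.36  0.17 -0.22]
```

View pics/c22.png

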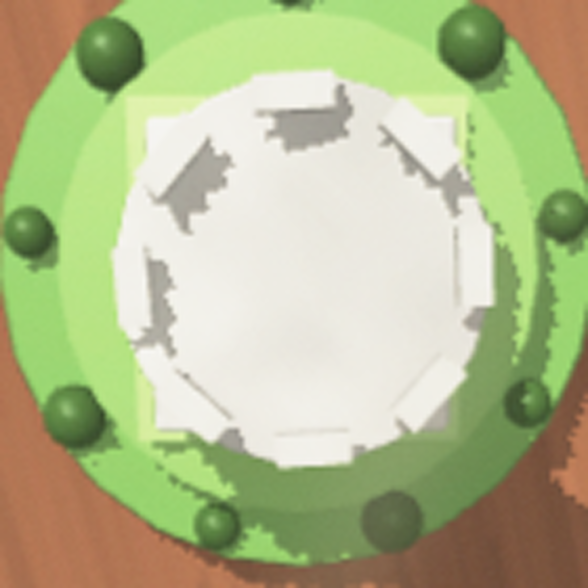

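View pics/side22.png

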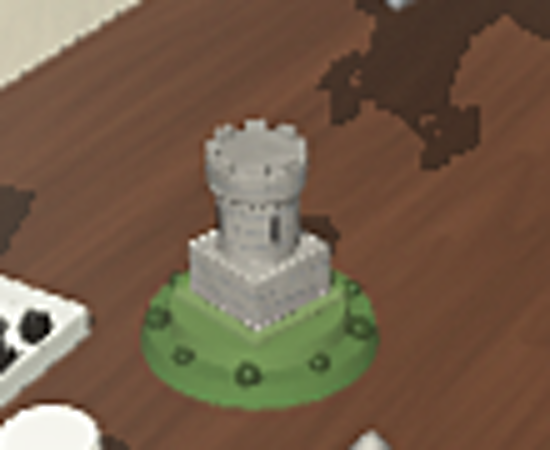

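View pics/w22.png

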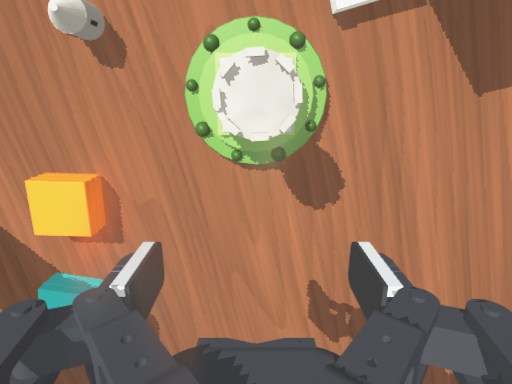

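```bash
python3 - <<'E'
from seg import *
d,p=load("w22")
pts=np.array([(295,72),(315,467),(115,290),(494,270),(146,170),(420,100),(186,415),(455,385)])/4.2+[185,30]-.38
P=onz(d,pts,.139,p)[:,:2]; print(np.linalg.norm(P[0]-P[1]),np.linalg.norm(P[2]-P[3]),P[:4].mean(0).round(4))
c,r=cfit(P[:4]); print(c.round(4),r.round(4))
print("turret base?",onz(d,[[85,22]],.036,p),"tip",onz(d,[[60,8]],.056,p))
E
```

```text
0.05843531860110325 0.05852466263564334 [ 0.5937 -0.1114]
[ 0.5936 -0.1112] 0.0292
turret base? [[ 0.45950178 -0.01231013  0.036     ]] tip [[ 0.45180428 -0.00362162  0.056     ]]
```

The gallery is centred at (0.5936,-0.1112), with its battlements up. Now the turret, seen at (78,18).

Request:
apply_moves(
  targets=[
    [[0,0,0,-0.03,0.02,0,0.085],[0,0,0,-0.06,0.04,0,0.085],[0,0,0,-0.09,0.06,0,0.085],[0,0,0,-0.12,0.08,-0.01,0.085],[0,0,0,-0.135,0.095,-0.02,0.085],[0,0,0,-0.14,0.1,-0.02,0.085],[0,0,0,-0.14,0.1,-0.02,0.085],[0,0,0,-0.14,0.1,-0.02,0.085]],
  ],
)

```text
time_s: 25.25
tcp_pos: [0.4355, -0.0793, 0.201]
eef_rot: [2.472, 1.934, 0.003]
ft_force: [0.4, 0.4, 0.2]
grip_width: 0.085
```

```bash
python3 look.py w23; python3 - <<'E'
from seg import *
d,p=load("w23"); im=d["color"]
cv2.imwrite("pics/c23.png",cv2.resize(im[30:180,180:330],None,fx=4,fy=4,interpolation=cv2.INTER_CUBIC)[:,:,::-1])
E
```

```text
t 25.25 tcp [ 0.4355 -0.0793  0.201 ] yaw 76.08 zaxis [ 0.0037 -0.0013 -1.    ] grip 0.085 F [0.38 0.43 0.24]
```

View pics/w23.png

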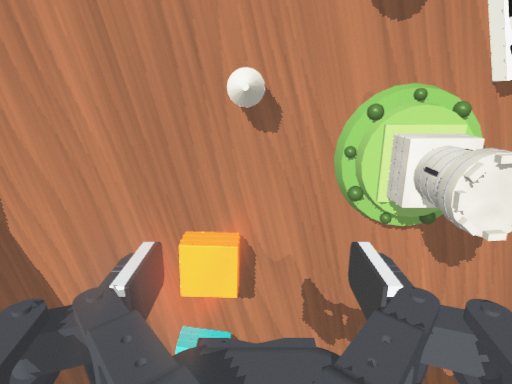

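View pics/c23.png

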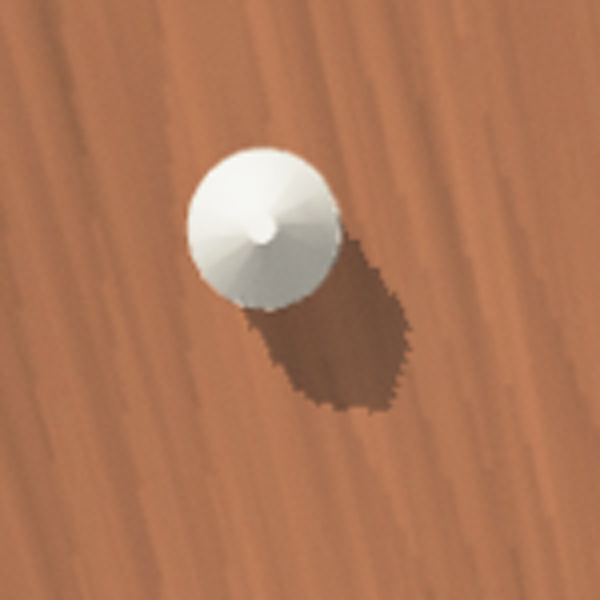

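```bash
python3 - <<'E'
from seg import *
d,p=load("w23")
pts=np.array([(187,229),(341,229),(264,147),(264,310)])/4+[180,30]-.38
c,r=cfit(onz(d,pts,.036,p)[:,:2]); print(c.round(4),r.round(4))
print("tip",onz(d,np.array([[262,233]])/4+[180,30]-.38,.056,p).round(4))
E
```

```text
[ 0.447  -0.0013] 0.0173
tip [[ 0.4468 -0.0023  0.056 ]]
```

Request:
apply_moves(
  targets=[
    [[0.001,0.004,0,0.006,0.039,0,0.085],[0.001,0.004,0,0.0115,0.077,-0.01,0.085],[0.001,0.004,0,0.0115,0.077,-0.05,0.085],[0.001,0.004,0,0.0115,0.077,-0.09,0.085],[0.001,0.004,0,0.0115,0.077,-0.13,0.085],[0.001,0.004,0,0.0115,0.077,-0.16,0.085],[0.001,0.004,0,0.0115,0.077,-0.175,0.085],[0.001,0.004,0,0.0115,0.077,-0.175,0.085]],
  ],
)

```text
time_s: 26.1
tcp_pos: [0.4461, -0.0029, 0.0236]
eef_rot: [-2.473, -1.933, 0.006]
ft_force: [-1.1, 0.7, 0.6]
grip_width: 0.0851
```

```bash
python3 look.py w24
```

```text
t 26.1 tcp [ 0.4461 -0.0029  0.0236] yaw 76.02 zaxis [-5.e-03 -3.e-04 -1.e+00] grip 0.0851 F [-1.11  0.7   0.6 ]
```

View pics/w24.png

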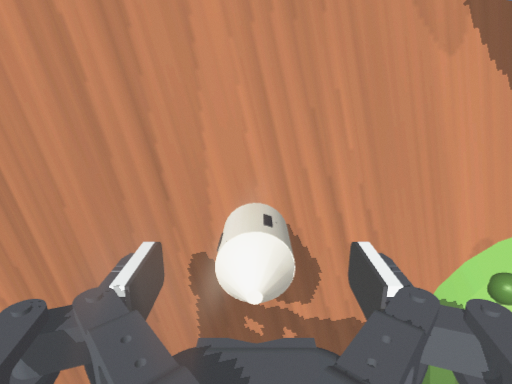

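Request:
apply_moves(
  targets=[
    [[0,-0.004,0,0.001,0.0015,-0.002,0.085],[0,-0.004,0,0.001,0.0015,-0.004,0.085],[0,-0.004,0,0.001,0.0015,-0.004,0.085],[0,-0.004,0,0.001,0.0015,-0.004,0.065],[0,-0.004,0,0.001,0.0015,-0.004,0.05],[0,-0.004,0,0.001,0.0015,-0.004,0.038]],
  ],
)

```text
time_s: 26.75
tcp_pos: [0.4481, -0.0014, 0.0215]
eef_rot: [2.474, 1.934, 0.002]
ft_force: [-0.3, 0.2, -0.3]
grip_width: 0.0439
```

Request:
apply_moves(
  targets=[
    [[0,0,0,0,0,0,0.03],[0,0,0,0,0,0,0.02],[0,0,0,0,0,0,0.02],[0,0,0,0,0,0,0.02],[0,0,0,0,0,0,0.02]],
  ],
)

```text
time_s: 27.25
tcp_pos: [0.4483, -0.0014, 0.0219]
eef_rot: [2.474, 1.934, 0.003]
ft_force: [-1.5, -0.5, 6.4]
grip_width: 0.032
```

```bash
python3 look.py w25; python3 - <<'E'
from seg import *
d,p=load("w25"); im=d["color"]
cv2.imwrite("pics/c25.png",cv2.resize(im[180:340,180:330],None,fx=3.7,fy=3.7,interpolation=cv2.INTER_CUBIC)[:,:,::-1])
E
```

```text
t 27.25 tcp [ 0.4483 -0.0014  0.0219] yaw 76.03 zaxis [ 2.3e-03 -3.0e-04 -1.0e+00] grip 0.032 F [-1.46 -0.45  6.42]
```

View pics/c25.png

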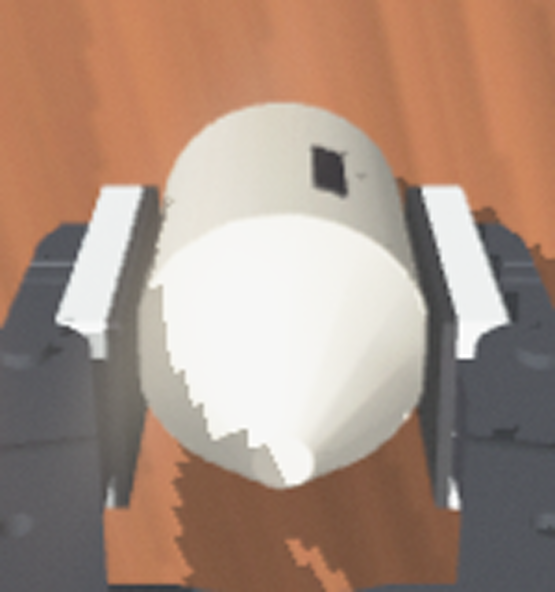

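```bash
python3 - <<'E'
from seg import *
d,p=load("w25")
pts=np.array([(138,340),(427,340),(285,212),(190,245),(385,245)])/3.7+180-.36
c,r=cfit(onz(d,pts,.036,p)[:,:2]); print("eave",c.round(4),r.round(4),off(p,c).round(4))
t=onz(d,np.array([[290,470]])/3.7+180-.36,.056,p)[0,:2]; print("tip",t.round(4),off(p,t).round(4))
print("w23",off(p,np.array([.447,-.0015])).round(4))
E
```

```text
eave [ 0.4492 -0.0013] 0.0164 [0.0003 0.0008]
tip [ 0.4493 -0.0031] [-0.0015  0.0013]
w23 [-0.0005 -0.0013]
```

Request:
apply_moves(
  targets=[
    [[0,0,0,0,0,0.03,0.02],[0,0,0,0,0,0.07,0.02],[0,0,0,0,0,0.11,0.02],[0,0,0,0,-0.02,0.15,0.02],[0,0,0,0.01,-0.05,0.185,0.02],[0,0,0,0.03,-0.08,0.205,0.02],[0,0,0,0.055,-0.11,0.205,0.02],[0,0,0,0.08,-0.14,0.205,0.02]],
  ],
)

```text
time_s: 28.1
tcp_pos: [0.5293, -0.1428, 0.2274]
eef_rot: [2.473, 1.933, 0.004]
ft_force: [0.1, -0.1, -1.1]
grip_width: 0.0326
```

Request:
apply_moves(
  targets=[
    [[0,0,0,0.025,-0.02,0,0.02],[0,0,0,0.043,-0.035,0,0.02],[0,0,0,0.046,-0.04,0,0.02],[0,0,0,0.046,-0.04,0,0.02],[0,0,0,0.046,-0.04,0,0.02]],
  ],
)

```text
time_s: 28.6
tcp_pos: [0.5746, -0.1823, 0.2273]
eef_rot: [2.474, 1.934, 0.003]
ft_force: [0.6, 0.1, -1.6]
grip_width: 0.0322
```

```bash
python3 look.py w26; python3 - <<'E'
from seg import *
d,p=load("w26"); im=d["color"]
cv2.imwrite("pics/c26.png",cv2.resize(im[30:170,185:325],None,fx=4.2,fy=4.2,interpolation=cv2.INTER_CUBIC)[:,:,::-1])
E
```

```text
t 28.6 tcp [ 0.5746 -0.1823  0.2273] yaw 76.03 zaxis [ 2.8e-03 -2.0e-04 -1.0e+00] grip 0.0322 F [ 0.6   0.07 -1.56]
```

View pics/w26.png

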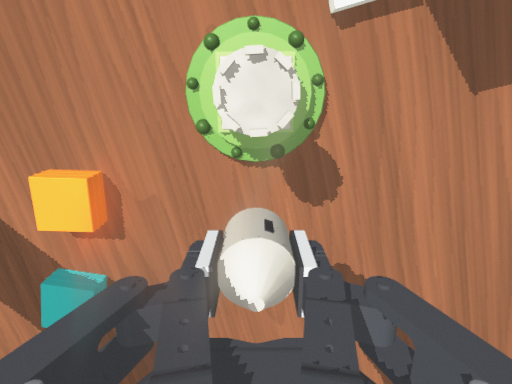

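View pics/c26.png

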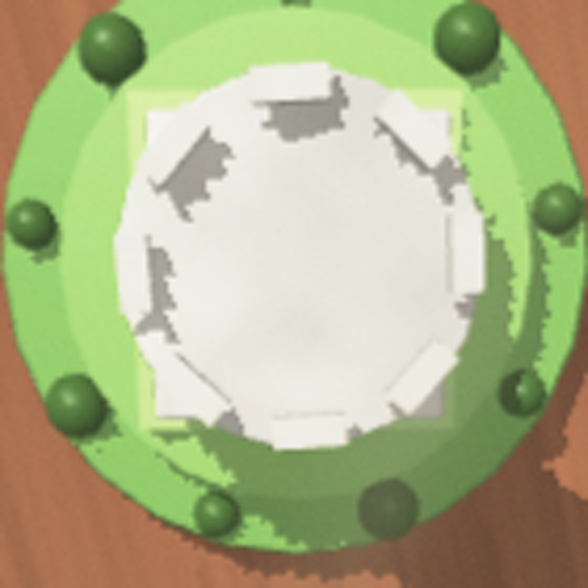

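```bash
python3 - <<'E'
from seg import *
d,p=load("w26")
pts=np.array([(292,64),(312,448),(115,275),(485,258)])/4.2+[185,30]-.38
P=onz(d,pts,.139,p)[:,:2]; c,r=cfit(P); print(c.round(4),r.round(4),P.mean(0))
E
```

```text
[ 0.5935 -0.1111] 0.0292 [ 0.59364907 -0.11131149]
```

Request:
apply_moves(
  targets=[
    [[0,0,0,0.006,0.025,0,0.02],[0,0,0,0.012,0.05,0,0.02],[0,0,0,0.018,0.071,0,0.02],[0,0,0,0.018,0.0715,-0.02,0.02],[0,0,0,0.018,0.0715,-0.04,0.02],[0,0,0,0.018,0.0715,-0.05,0.02],[0,0,0,0.018,0.0715,-0.055,0.02],[0,0,0,0.018,0.0715,-0.055,0.02]],
  ],
)

```text
time_s: 29.45
tcp_pos: [0.5922, -0.1105, 0.1727]
eef_rot: [2.473, 1.934, 0.004]
ft_force: [-0.2, -0.0, -1.1]
grip_width: 0.0323
```

```bash
python3 look.py w27; python3 - <<'E'
from station import *
import cv2,numpy as np
for n,(x,y,w,h) in {"scene":(190,150,110,120),"side":(215,90,110,110)}.items():
    q=get_image(n); np.savez(n+"27.npz",**q); cv2.imwrite(f"pics/{n}27.png",cv2.resize(q["color"][y:y+h,x:x+w],None,fx=4.5,fy=4.5,interpolation=cv2.INTER_CUBIC)[:,:,::-1])
E
```

```text
t 29.45 tcp [ 0.5922 -0.1105  0.1727] yaw 76.05 zaxis [ 3.2e-03 -4.0e-04 -1.0e+00] grip 0.0323 F [-0.18 -0.01 -1.15]
```

View pics/w27.png

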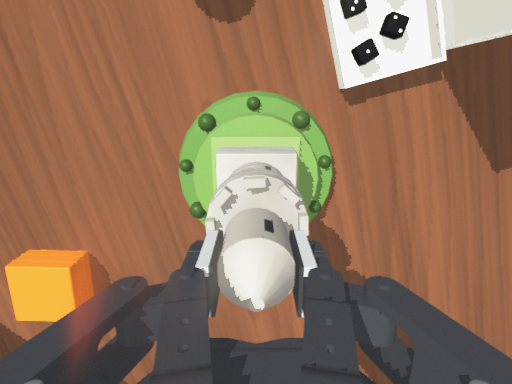

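View pics/side27.png

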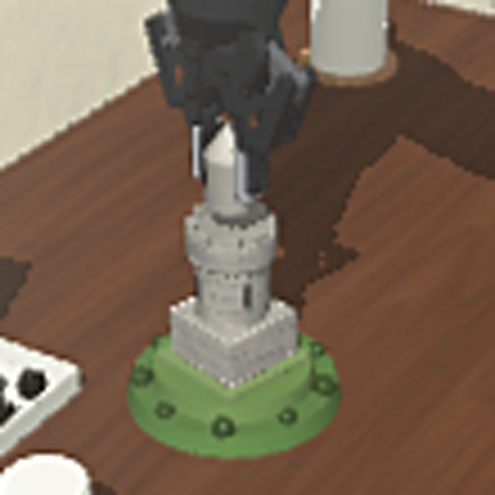

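View pics/scene27.png

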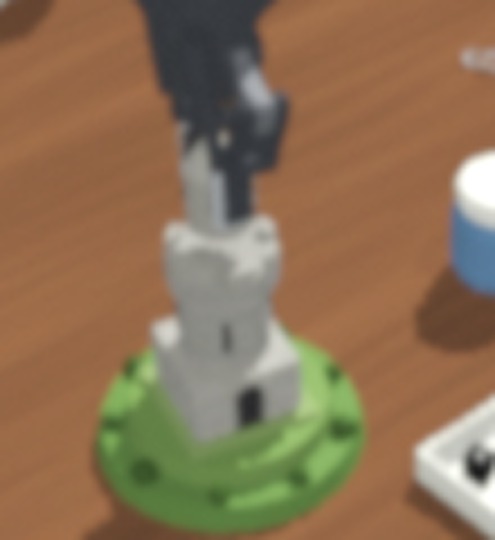

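All aligned with the turret over the gallery floor. I'll lower it inside the battlements in small steps.

Request:
apply_moves(
  targets=[
    [[0,0,0,0.0007,0,-0.003,0.02],[0,0,0,0.0007,0,-0.006,0.02],[0,0,0,0.0007,0,-0.009,0.02],[0,0,0,0.0007,0,-0.012,0.02],[0,0,0,0.0007,0,-0.0145,0.02],[0,0,0,0.0007,0,-0.0145,0.02]],
  ],
)

```text
time_s: 30.2
tcp_pos: [0.5934, -0.1107, 0.1587]
eef_rot: [2.473, 1.933, 0.005]
ft_force: [0.1, -0.5, -0.2]
grip_width: 0.0325
```

Request:
apply_moves(
  targets=[
    [[0,0,0,-0.0004,0,-0.001,0.02],[0,0,0,-0.0004,0,-0.002,0.02],[0,0,0,-0.0004,0,-0.003,0.02],[0,0,0,-0.0004,0,-0.0035,0.02],[0,0,0,-0.0004,0,-0.0035,0.02]],
  ],
)

```text
time_s: 30.7
tcp_pos: [0.593, -0.1107, 0.1551]
eef_rot: [2.473, 1.933, 0.005]
ft_force: [-0.6, -0.1, -0.4]
grip_width: 0.0321
```

Request:
apply_moves(
  targets=[
    [[0,0,0,0,0,-0.0008,0.02],[0,0,0,0,0,-0.001,0.02]],
  ],
)

```text
time_s: 30.9
tcp_pos: [0.593, -0.1107, 0.1549]
eef_rot: [2.472, 1.933, 0.005]
ft_force: [-2.0, -0.2, 5.9]
grip_width: 0.0324
```

Seated on the floor (6 N, height as expected). I'll open moderately, then go straight up.

Request:
apply_moves(
  targets=[
    [[0,0,0,0,0,0,0.038],[0,0,0,0,0,0,0.046],[0,0,0,0,0,0,0.055],[0,0,0,0,0,0,0.06],[0,0,0,0,0,0.01,0.065],[0,0,0,0,0,0.03,0.07],[0,0,0,0,0,0.06,0.08],[0,0,0,0,0,0.09,0.08]],
  ],
)

```text
time_s: 31.7
tcp_pos: [0.5928, -0.1107, 0.2464]
eef_rot: [2.472, 1.933, 0.005]
ft_force: [0.6, -0.2, -0.3]
grip_width: 0.0801
```

Request:
apply_moves(
  targets=[
    [[0,0,0,-0.01,-0.03,0,0.085],[0,0,0,-0.02,-0.07,0,0.085],[0,0,0,-0.025,-0.1,0,0.085],[0,0,0,-0.025,-0.1,0,0.085],[0,0,0,-0.025,-0.1,0,0.085]],
  ],
)

```text
time_s: 32.2
tcp_pos: [0.5677, -0.2112, 0.247]
eef_rot: [2.473, 1.931, 0.006]
ft_force: [0.0, 0.3, -0.2]
grip_width: 0.0849
```

```bash
python3 look.py w28; python3 - <<'E'
from station import *
import cv2,numpy as np
for n,(x,y,w,h) in {"scene":(190,150,110,120),"side":(215,90,110,110)}.items():
    q=get_image(n); np.savez(n+"28.npz",**q); cv2.imwrite(f"pics/{n}28.png",cv2.resize(q["color"][y:y+h,x:x+w],None,fx=4.5,fy=4.5,interpolation=cv2.INTER_CUBIC)[:,:,::-1]); cv2.imwrite(f"pics/{n}28f.png",q["color"][:,:,::-1])
E
```

```text
t 32.2 tcp [ 0.5677 -0.2112  0.247 ] yaw 75.95 zaxis [ 5.2e-03 -6.0e-04 -1.0e+00] grip 0.0849 F [ 0.03  0.3  -0.24]
```

View pics/w28.png

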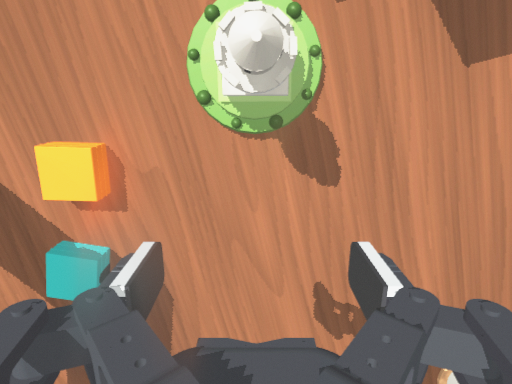

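View pics/side28.png

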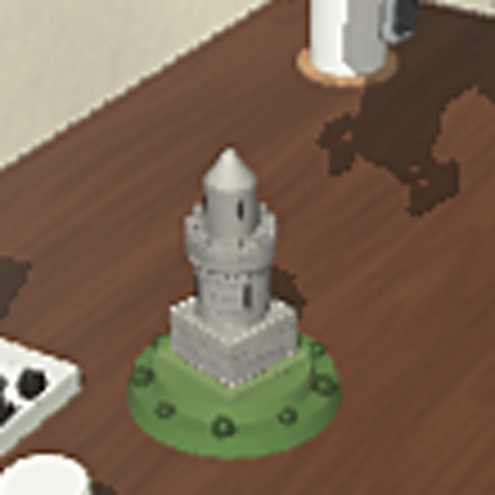

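View pics/scene28.png

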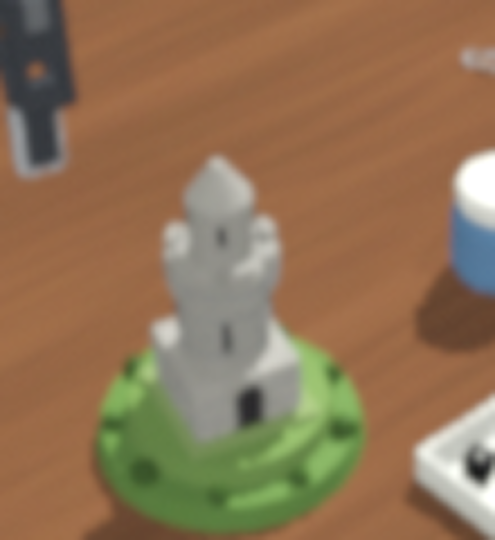

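View pics/scene28f.png

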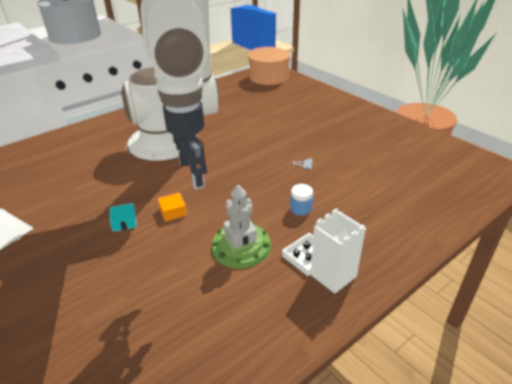

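The tower stands complete, the gripper is clear, and the bystanders are where they were. One last check: triangulate the turret tip.

```bash
python3 - <<'E'
from seg import *
z=.189
s,_=load("scene28");q,_=load("side28");d,p=load("w28")
print(onz(s,[[238,184.7]],z).round(4),onz(q,[[266.1,123.1]],z).round(4),onz(d,[[257,37]],z,p).round(4))
a,_=load("scene0")
for n,(x,y,w,h) in {"jar":(285,180,35,40),"clip":(288,152,30,20),"dice":(280,205,90,90)}.items():
    print(n,np.abs(a["color"][y:y+h,x:x+w].astype(int)-s["color"][y:y+h,x:x+w]).mean().round(2))
import cv2
im=d["color"]; cv2.imwrite("pics/c28.png",cv2.resize(im[0:140,185:325],None,fx=4.2,fy=4.2,interpolation=cv2.INTER_CUBIC)[:,:,::-1])
E
```

```text
[[ 0.5894 -0.1078  0.189 ]] [[ 0.592  -0.1123  0.189 ]] [[ 0.5942 -0.1122  0.189 ]]
jar 0.43
clip 0.48
dice 0.45
```

View pics/c28.png

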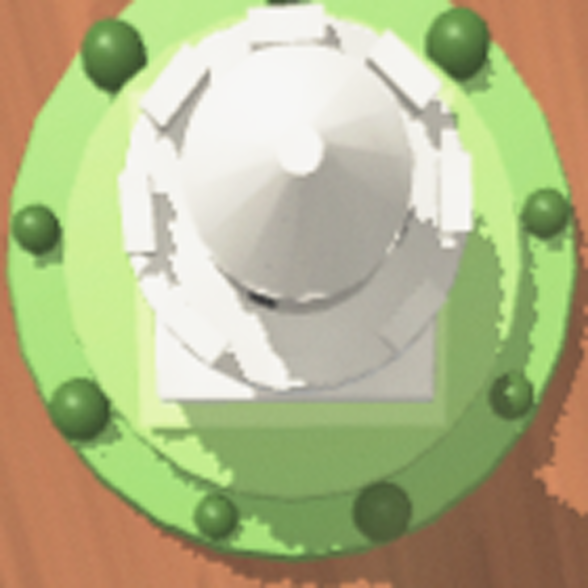

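The turret is inside the battlements. The wrist view puts its tip at (0.594,-0.112), against the gallery centre at (0.5936,-0.1112). Handing in.

```bash
python3 -c "
from station import *
print(finish_job()); print(observe()['time_s'])"
```

```text
the job is handed in; nothing more can be done
None
the job is handed in; nothing more can be done
```

The watchtower is built in the order asked: plinth on the pad, then drum, gallery (battlements up) and turret. Each piece was released before I fetched the next, and I handed the job in at about 32 s.

**Last checks:**
- **Plinth, drum, gallery:** in the wrist views each is centred within about 1 mm of the piece below, and the plinth's sides are within about 0.3° of the pad's.
- **Turret:** it stands inside the battlements, with its tip about 1 mm off centre in the wrist view. The side camera agrees within about 2 mm. The scene camera reads it about 5 mm off, from coarse pixels.
- **Jar, clip and dice tower:** their parts of the scene picture match the first one, so they have not moved.

**What went wrong:**
- My first approach to the pad drove the last joint to its range limit of 3.14 rad. I lifted and used the equivalent quarter turn instead.
- While the fingers closed on the gallery, the vertical wrist force briefly read 41 N. That is well under the 120 N wrist limit but just over the 40 N limit for the arm or gripper's body. I think only the fingers were in contact, but I did not confirm it.

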